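Fit the matching hose flange to the extraction port

ROBOT

A 6-joint arm with a two-finger parallel gripper is mounted at the origin on the work surface. World frame = base frame: x ahead of the robot, y to its left, z up, the work surface at z = 0. Lengths are in m, angles in rad, forces in N, time in s.
With the tool pointing down it reaches from about 0.35 to 0.975 m from the base axis. Payload 7.1 kg.
Tool frame: the origin (TCP) lies at the very end of the fingers, on their centre line; the grasp point (between the pads) lies 19 mm behind it; x points along the fingers, y is the direction in which the jaws open and shut, and the axes are right-handed (so a half turn about x gives the same grasp; the last joint's range is limited). The gripper opens to 88 mm and grips with 3 to 60 N. Pads are 20 mm wide; open, the fingers measure 115 mm over their backs; the gripper's body (75 mm by 178 mm) begins 61 mm behind the grasp point.
Start: joints at [1.217, 0.423, 1.63, -0, 1.089, -0.019], TCP at [0.205, 0.59, 0.223] pointing down, gripper open.
Joint ranges: [-3, 3], [-0.9, 2.11], [0.09, 2.58], [-1.31, 4.45], [0.11, 2.69], [-2.54, 2.54]. Speed limits (rad/s): [2.39, 2.39, 3.01, 3.14, 3.14, 3.14].

INTERFACE

Orientations are given as a 3x3 rotation matrix whose columns are the frame's x, y, z axes.
In Python, from bench import r gives the robot as it stands.
- The arm moves only by the shell command python3 -m jog 'ROWS'. ROWS is JSON, a list of rows, each a list of 3 entries, a list of its own where there are three numbers: the turn, a rotation vector about the tool's x, y, z in degrees, then the shift along the tool's x, y, z in m, then the closure, from 0 (fully open) to 1 (shut). A call has 1 to 10 rows; each row is the pose to reach, as a shift and turn from the pose measured when the call began, along the tool's axes at that moment; what a row does not reach only later rows make up. A row lasts 1/10 s, in which the tool goes at most 50 mm and 8.59 degrees, less where a joint would pass 70% of its speed; a pose out of reach is approached as far as the arm can. A call with a gripper value outside its range is refused whole. The fingers move at their own pace and stop on an object; the grip force is fixed at half the most. Time passes only in rows, so rows that repeat a pose let the fingers close. It gives the time, the measured TCP pose, the force and the opening at its end, in the units of the state.
- r.sense(): the state, without advancing time (a new reading comes with each control period).
- r.camera(name): name is "scene" or "side" or "wrist"; returns the picture (420x560x3 uint8, blue, green, red); there is no depth.
- r.camera_params(name): a dict with "camera_matrix" (3x3 intrinsics, pixels), "k1" (the pictures are not rectified: a ray, as slopes to the right and down, at radius r is drawn at 1 + k1 r^2 times it, then the intrinsics apply), "rvec" (rotation vector, rad) and "tvec" (3), from world to camera coordinates, as OpenCV has them; the wrist camera has in their place "tool_from_camera" (4x4, takes a point from camera to tool coordinates, whose origin is the TCP and whose axes are the tool frame's). Camera axes: x right, y down, z forward; pixel columns grow to the right and rows downward; lengths in m; the calibration is good to about 2 mm. A picture is of the moment at which its call begins: read the wrist's pose just before it. camera_params takes no time and is no camera call.
- r.sign_off(): hands the job in, once; it reports no verdict.
The state is a dict: "t": time; "q": joint angles; "joint_velocities": joint speeds; "joint_torque": joint torques, N m; "eef_pos": TCP position; "ee_rot": TCP orientation; "contact_force": force on the tool from outside, world axes, zero at the start; "torque": the same for the moment, N m; "opening": finger opening in m.
Only numpy, scipy, OpenCV 4.12 (cv2) and the standard library are available. Lean on these libraries where they do the work, as an engineer would, in place of code of your own. Each camera call takes 0.05 s, during which the arm holds its last target.

TASK

Get the dust extraction port ready for its new hose. First push the gate with the yellow tab shut until the spring catch clicks down behind it, and only then take the red cap off the port. Fit the hose flange whose bolt holes match the port's studs, flat down on the stud plate, and put the cap and all the other flanges in the blue crate; do not knock the stone bird or turtle about.

Things in the scene. Friction and masses are not known exactly. Their poses are not given: they have to be found in the camera images.
- port: dust extraction port, fixed on the bench: sheet-metal box 150 x 150 mm with dark blade guides on top, 72 mm high, a grey hose (62 mm thick) leaving its +x side along the bench. Origin: centre of the underside. A steel gate blade slides out of its +y side at 59 to 62 mm height; a square stud plate lies in a recess on top. To its +y side a small leaf catch with a red nose rides on the blade.
- gate (a joint): travel of the gate blade in m: 0 fully open (drawn out), 0.076 fully shut (end stop); it grows as the blade is pushed towards the port's -y. Friction about 5 N; the catch needs about 10 N over the last 20 mm. The catch has dropped behind the blade's tooth from about 0.0745 and then holds the blade shut.
- catch (a joint): angle in rad of the spring leaf catch: 0 when its nose is down; lifted to about 0.25 as the tooth of the blade passes under it; back to 0 once it has clicked behind the tooth (or before the tooth has reached it).
- gate_tab (a point): middle of the outer face, at the upper edge, of the gate's yellow tab: an upright plate 64 mm wide (along the port's x), 4 mm thick and 46 mm high that stands on the blade's outer end (its top 106 mm above the bench, its foot at the blade, 60 mm above the bench). The outer face looks to the port's +y: push it towards -y. Axes as the port's.
- plate4_top (a point): centre of the upper face of the FOUR-stud plate: steel, 126 mm square, 2 kg, held in a square recess on top of the port, its face 82 mm above the bench. Brass studs, upright, 9 mm thick, round-ended, 22 mm high, on a circle of 92 mm diameter at 45, 135, 225 and 315 degrees from this point's x axis (z up). Only one of the plates 4 and 3 is on the port in a start; the other is None.
- plate3_top (a point): the same for the THREE-stud plate: studs on a circle of 92 mm diameter at 60, 180 and 300 degrees from this point's x axis. None if absent.
- cap: red plastic transport cap that stands over the studs on the stud plate at the start: upturned cup 120 mm across, 30 mm high with 4 mm walls (open below), and a round knob 36 mm across on its middle from 30 to 62 mm height. Origin: centre of its open lower rim, z up through the knob. 0.12 kg.
- flange_a: aluminium hose flange: round plate 120 mm across, 6 mm thick, with a round spigot (tube closed by a yellow plug) 50 mm across on its middle, top 66 mm above the underside; four through holes, 14 mm across, on a circle of 92 mm diameter at 45, 135, 225 and 315 degrees from its x axis. Origin: centre of the underside, z along the spigot. 0.3 kg.
- flange_b: aluminium hose flange: round plate 120 mm across, 6 mm thick, with a round spigot (tube closed by a yellow plug) 50 mm across on its middle, top 66 mm above the underside; four through holes, 14 mm across, on a circle of 72 mm diameter at 45, 135, 225 and 315 degrees from its x axis. Origin: centre of the underside, z along the spigot. 0.3 kg. Present in some starts only: None if absent.
- flange_c: aluminium hose flange: round plate 120 mm across, 6 mm thick, with a round spigot (tube closed by a yellow plug) 50 mm across on its middle, top 66 mm above the underside; three through holes, 14 mm across, on a circle of 92 mm diameter at 60, 180 and 300 degrees from its x axis. Origin: centre of the underside, z along the spigot. 0.3 kg.
- flange_d: aluminium hose flange: round plate 120 mm across, 6 mm thick, with a round spigot (tube closed by a yellow plug) 50 mm across on its middle, top 66 mm above the underside; five through holes, 14 mm across, on a circle of 92 mm diameter at 36, 108, 180, 252 and 324 degrees from its x axis. Origin: centre of the underside, z along the spigot. 0.3 kg. Present in some starts only: None if absent.
- flange_e: aluminium hose flange: round plate 120 mm across, 6 mm thick, with a round spigot (tube closed by a yellow plug) 50 mm across on its middle, top 66 mm above the underside; three through holes, 14 mm across, on a circle of 72 mm diameter at 60, 180 and 300 degrees from its x axis. Origin: centre of the underside, z along the spigot. 0.3 kg. Present in some starts only: None if absent.
- crate: blue plastic parts crate, open on top, fixed: 320 mm (x) by 260 mm (y), 100 mm high, walls 6 mm, floor 6 mm. Origin: centre of the underside.
- bird_carving: dark green stone carving, a bird on a drum, 64 mm across and 107 mm high; stands loose, origin under its middle. Leave alone.
- turtle: small green stone turtle, 55 x 40 mm, 24 mm high, lying among the flanges; origin under its middle. Leave alone.
Things that resemble listed ones, but are neither listed nor needed, are in the scene too. Leave any pink look-alike of the flange_c alone. Leave any green look-alike of the cap alone.

How it is judged:
By the outcome, as a careful person would: the job done as asked, in the order asked, and still so for the second after the job is handed in, with the robot touching nothing.
Of plate4, plate3 only 1 to 1 are there at a start; the rules pass over those that are not, and their reading is None.
Of flange_b, flange_d, flange_e only 1 to 3 are there at a start; the rules pass over those that are not, and their reading is None.
At some moment in a run one of flange_a, flange_b, flange_c, flange_d, flange_e may be knocked a few centimetres aside while the robot is not near it.
Once in a run the grip may slacken for a moment while it holds something.
It also fails if it takes over 210 s, if anything falls off the work surface, if the arm or the gripper's body presses on something with over 40 N, if the wrist force passes 120 N, or if a joint passes its speed limit or range.

## Working session

There is one attempt and no reset: what is moved stays moved. The work goes in short steps, Python scripts to look and compute and a shell command to move; the robot and the scene stay as the last step left them, time stands still between calls to the robot, and variables do not carry over. Pictures are saved under pics/ and viewed, and the job is handed in when it is done.

```bash
ls; mkdir -p pics
python3 - <<'E'
from bench import r
import cv2,numpy as np
print(r.sense())
for n in ["scene","side","wrist"]:
    s=r.sense(); im=r.camera(n); cv2.imwrite(f"pics/{n}0.png",im); print(n,r.camera_params(n))
E
```

```text
pics
{'t': 0.0, 'q': array([ 1.21698678e+00,  4.23849471e-01,  1.63072021e+00, -7.81902496e-06,
        1.08860133e+00, -1.90056502e-02]), 'joint_velocities': array([-4.20776045e-04, -8.87916219e-04,  1.95963310e-04,  5.89578822e-04,
        8.75157675e-04,  5.16470676e-05]), 'joint_torque': array([-1.10322026e-04, -5.44621825e+01, -2.73658723e+01,  6.45474158e-02,
        2.28841428e-02, -1.20419559e-04]), 'eef_pos': array([0.20514538, 0.58976001, 0.22188445]), 'ee_rot': array([[-5.40363125e-04,  3.28580107e-01,  9.44475951e-01],
       [-1.48299864e-03,  9.44474787e-01, -3.28580550e-01],
       [-9.99998754e-01, -1.57820937e-03, -2.30754951e-05]]), 'contact_force': array([-0.28063882,  0.96489261, -0.81943645]), 'torque': array([-0.00972542,  0.05055606, -0.0169834 ]), 'opening': 0.08752685642565618}
scene {'camera_matrix': array([[440.78421271,   0.        , 288.36282713],
       [  0.        , 440.78421271, 212.77443866],
       [  0.        ,   0.        ,   1.        ]]), 'k1': -0.10666791811371086, 'rvec': array([ 1.63072226,  2.01596958, -0.77300388]), 'tvec': array([ 0.08874
[... 219 characters left out ...]
.04245299562412103, 'rvec': array([ 2.34498158, -0.49237976,  0.1757903 ]), 'tvec': array([-0.42615602,  0.19460183,  1.2498516 ])}
wrist {'camera_matrix': array([[294.44350045,   0.        , 283.10481763],
       [  0.        , 294.44350045, 216.00842669],
       [  0.        ,   0.        ,   1.        ]]), 'k1': -0.03784988890486215, 'tool_from_camera': array([[ 2.47320392e-04, -2.50430618e-01,  9.68134518e-01,
        -1.61457863e-01],
       [ 9.99999555e-01, -8.19441214e-04, -4.67428280e-04,
         7.22763010e-04],
       [ 9.10387678e-04,  9.68134202e-01,  2.50430304e-01,
        -6.73873249e-02],
       [ 0.00000000e+00,  0.00000000e+00,  0.00000000e+00,
         1.00000000e+00]])}
```

View pics/scene0.png

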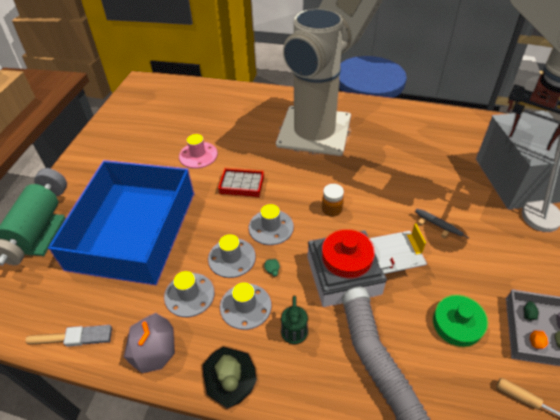

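View pics/side0.png

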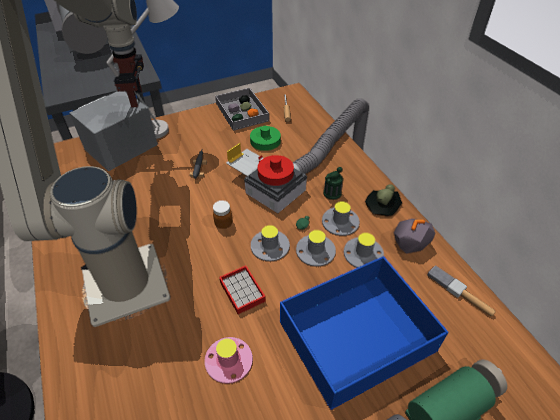

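View pics/wrist0.png

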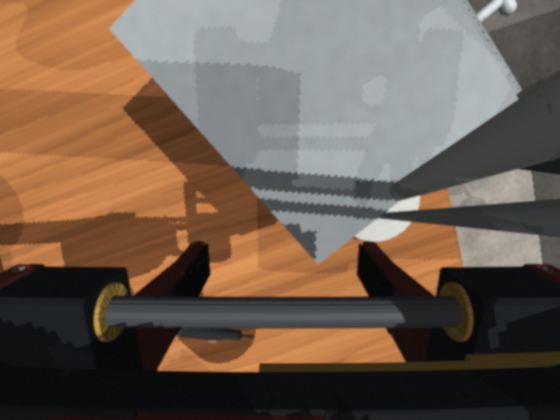

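The scene picture shows four grey flanges at (270,222), (231,252), (188,290) and (245,302). The pink look-alike is at (197,150). The red cap on the port is at (349,250), the green look-alike cap at (460,320), the gate tab at (418,237), the bird at (294,322), the turtle at (271,267) and the crate at (128,220). Next I'll zoom in and measure.

```bash
cat > h.py <<'E'
import numpy as np,cv2
from bench import r
def cam(n,s=None):
    p=r.camera_params(n);K=p["camera_matrix"];k=p["k1"]
    if n=="wrist":
        s=s or r.sense(); T=np.eye(4);T[:3,:3]=s["ee_rot"];T[:3,3]=s["eef_pos"];T=T@p["tool_from_camera"]
        return K,k,T[:3,:3],T[:3,3]
    R=cv2.Rodrigues(p["rvec"])[0]
    return K,k,R.T,-R.T@p["tvec"]
def ray(c,uv):
    K,k,R,o=c
    d=np.array([(uv[0]-K[0,2])/K[0,0],(uv[1]-K[1,2])/K[1,1]]);u=d.copy()
    for _ in range(20): u=d/(1+k*(u@u))
    v=R@np.array([u[0],u[1],1.]);return o,v/np.linalg.norm(v)
def onz(c,uv,z):
    o,v=ray(c,uv);return o+v*(z-o[2])/v[2]
def tri(c1,a,c2,b):
    o1,v1=ray(c1,a);o2,v2=ray(c2,b)
    s=np.linalg.lstsq(np.stack([v1,-v2],1),o2-o1,rcond=None)[0]
    p,q=o1+s[0]*v1,o2+s[1]*v2
    return (p+q)/2,np.linalg.norm(p-q)
def proj(c,P):
    K,k,R,o=c
    x=R.T@(np.asarray(P,float)-o);u=x[:2]/x[2];u=u*(1+k*(u@u));return K[0,0]*u[0]+K[0,2],K[1,1]*u[1]+K[1,2]
def blobs(im,lo,hi,mn=30):
    m=cv2.inRange(cv2.cvtColor(im,cv2.COLOR_BGR2HSV),np.array(lo),np.array(hi))
    n,l,st,ce=cv2.connectedComponentsWithStats(m)
    return [(ce[i],st[i][4],st[i][:4],l==i) for i in range(1,n) if st[i][4]>=mn]
def snap(n,name=None):
    s=r.sense();im=r.camera(n)
    if name: cv2.imwrite(f"pics/{name}.png",im)
    return im,cam(n,s),s
def tool(s,P): # world point -> tool shift
    return s["ee_rot"].T@(np.asarray(P)-s["eef_pos"])
E
python3 - <<'E'
from h import *
sc=cv2.imread("pics/scene0.png");si=cv2.imread("pics/side0.png")
cs,cd=cam("scene"),cam("side")
for n,im,c in (("scene",sc,cs),("side",si,cd)):
    print(n)
    for ce,a,bb,m in blobs(im,[25,180,120],[35,255,255]): print(" yel",ce.round(1),a,bb,onz(c,ce,.066).round(3))
    for ce,a,bb,m in blobs(im,[0,200,120],[5,255,255],150)+blobs(im,[174,180,120],[180,255,255],150): print(" red",ce.round(1),a,bb,onz(c,ce,.12).round(3))
a=cv2.resize(sc[190:330,150:300],None,fx=5,fy=4.2,interpolation=3);cv2.imwrite("pics/z1.png",a)
a=cv2.resize(sc[200:310,300:440],None,fx=5.5,fy=5.4,interpolation=3);cv2.imwrite("pics/z2.png",a)
a=cv2.resize(si[120:280,210:390],None,fx=4.2,fy=3.7,interpolation=3);cv2.imwrite("pics/z3.png",a)
E
```

```text
scene
 yel [194.4 138.7] 126 [187 134  16  10] [ 0.2   -0.342  0.066]
 yel [269.6 211. ] 215 [261 204  19  15] [ 0.442 -0.043  0.066]
 yel [228.6 242.1] 257 [219 234  20  17] [ 0.562 -0.117  0.066]
 yel [183.6 279.9] 301 [174 271  20  19] [ 0.689 -0.187  0.066]
 yel [242.7 291.8] 319 [233 283  21  19] [ 0.69  -0.044  0.066]
 red [348.3 251.2] 1692 [322 230  52  45] [0.57  0.174 0.12 ]
side
 red [275.  167.1] 555 [258 156  35  23] [0.549 0.162 0.12 ]
```

View pics/z1.png

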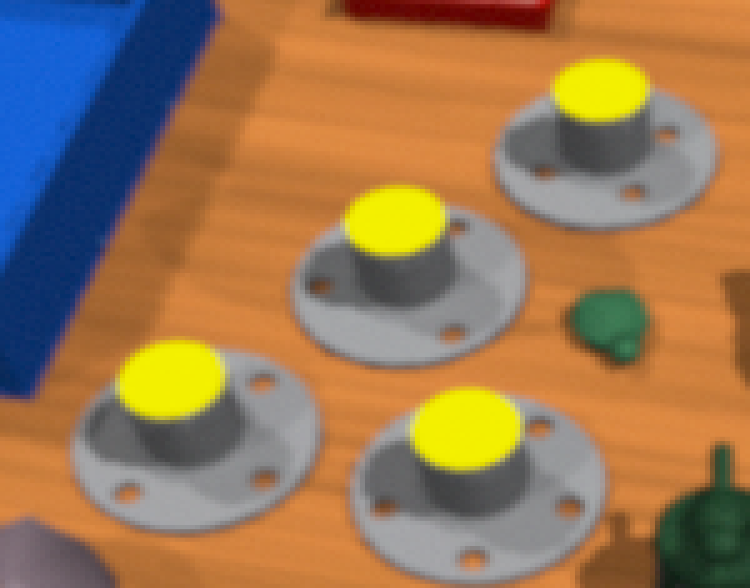

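View pics/z2.png

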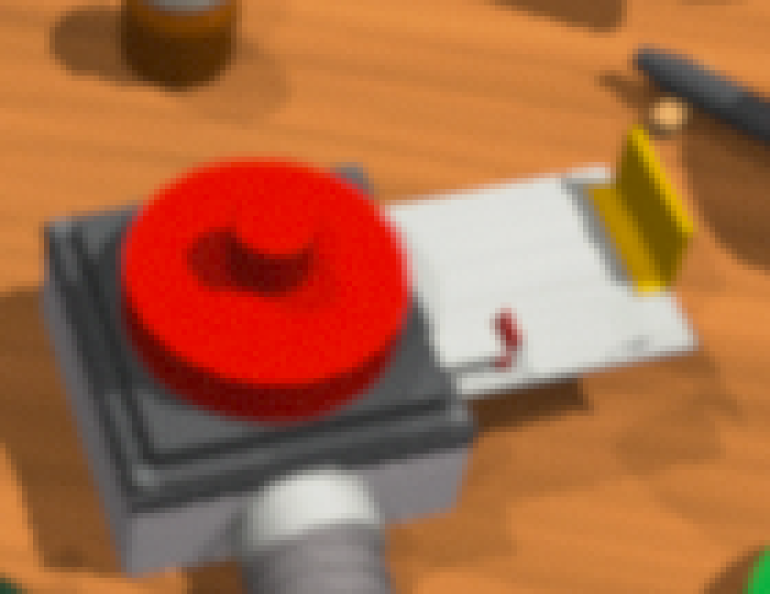

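View pics/z3.png

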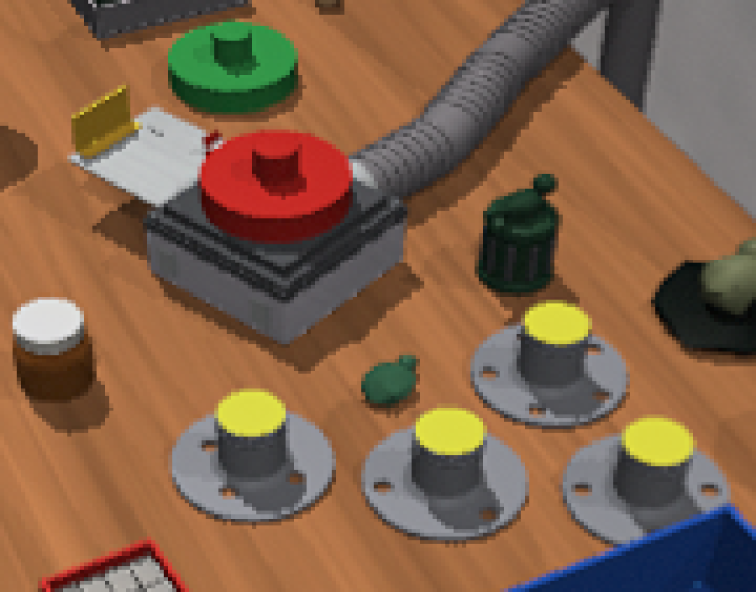

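Run:
```python
from h import *
sc=cv2.imread("pics/scene0.png");si=cv2.imread("pics/side0.png")
cs,cd=cam("scene"),cam("side")
ysd=blobs(si,[22,120,100],[36,255,255],60)
for ce,a,bb,m in ysd: print(" side yel",ce.round(1),a,onz(cd,ce,.066).round(3))
for ce,a,bb,m in blobs(sc,[18,180,60],[36,255,255],40): print(" sc yel",ce.round(1),a,bb)
# plug tri
ys=[b for b in blobs(sc,[25,180,120],[35,255,255])][1:]
C=[]
for b in ys:
    best=min((tri(cs,b[0],cd,s[0]) for s in ysd),key=lambda t:t[1]+abs(t[0][2]-.066)); C.append(best[0]); print(best[0].round(4),best[1].round(4))
H={0:[(545,172),(635,192),(668,132)],1:[(320,286),(453,333),(458,226)],2:[(127,491),(265,478),(263,381)],3:[(385,507),(473,559),(570,507),(540,426)]}
Hs={0:[(210,443),(228,491),(295,479)],1:[(383,485),(488,513)],2:[(583,488),(710,490)],3:[(490,371),(537,410),(597,397),(594,347)]}
for i in H:
    for nm,P in (("sc",[onz(cs,(150+(x+.5)/5-.5,190+(y+.5)/4.2-.5),.006) for x,y in H[i]]),("si",[onz(cd,(210+(x+.5)/4.2-.5,120+(y+.5)/3.7-.5),.006) for x,y in Hs[i]])):
        for p in P:
            d=p[:2]-C[i][:2];print(i,nm,"r",round(np.hypot(*d)*1e3,1),"ang",round(np.degrees(np.arctan2(d[1],d[0]))))
# tab corners and port in scene(z2) & side(z3)
f2=lambda x,y:(300+(x+.5)/5.5-.5,200+(y+.5)/5.4-.5)
f3=lambda x,y:(210+(x+.5)/4.2-.5,120+(y+.5)/3.7-.5)
for nm,a,b in (("tabtopA",(636,128),(73,118)),("tabtopB",(692,237),(128,88)),("bladecornerA",(605,168),None),("bladecornerB",(697,350),(155,107)),("knob",(272,228),(276,146))):
    if b: 
        t=tri(cs,f2(*a),cd,f3(*b));print(nm,t[0].round(4),t[1].round(4))
    else: print(nm,onz(cs,f2(*a),.061))
for q,nm in (((45,228),"boxA"),((130,505),"boxB"),((475,430),"boxC")): print(nm,onz(cs,f2(*q),.072).round(4))
for q,nm in (((148,225),"A"),((285,290),"B"),((405,212),"C")): print("side",nm,onz(cd,f3(*q),.072).round(4))
```

```text
side yel [342.2 206.7] 153 [ 0.689 -0.04   0.066]
 side yel [269.3 231.1] 167 [ 0.441 -0.04   0.066]
 side yel [316.7 235.9] 177 [ 0.561 -0.114  0.066]
 side yel [366.3 238.9] 178 [ 0.688 -0.184  0.066]
 side yel [225.9 347.8] 298 [ 0.199 -0.34   0.066]
 sc yel [177.2  41.2] 9885 [ 81   0 175  93]
 sc yel [194.3 138.3] 154 [186 133  18  12]
 sc yel [269.6 210.4] 240 [260 203  20  16]
 sc yel [417.1 239.2] 321 [407 223  20  31]
 sc yel [228.5 241.7] 276 [219 233  20  18]
 sc yel [183.4 279.5] 320 [173 270  21  20]
 sc yel [242.6 291.4] 334 [233 282  21  20]
[ 0.4416 -0.0421  0.0669] 0.0023
[ 0.5614 -0.1161  0.067 ] 0.0022
[ 0.6884 -0.1854  0.0671] 0.0024
[ 0.6896 -0.0425  0.0673] 0.003
0 sc r 36.8 ang -51
0 sc r 36.9 ang 38
0 sc r 36.6 ang 128
0 si r 38.2 ang 124
0 si r 36.1 ang -144
0 si r 35.6 ang -56
1 sc r 46.5 ang -73
1 sc r 45.6 ang 45
1 sc r 46.8 ang 165
1 si r 46.1 ang 164
1 si r 44.8 ang -75
2 sc r 45.9 ang -26
2 sc r 45.6 ang 66
2 sc r 46.4 ang 156
2 si r 45.9 ang 153
2 si r 45.3 ang -24
3 sc r 46.1 ang -60
3 sc r 45.9 ang 12
3 sc r 45.0 ang 84
3 sc r 46.4 ang 158
3 si r 46.1 ang 154
3 si r 46.2 ang -132
3 si r 43.8 ang -66
3 si r 47.9 ang 15
tabtopA [0.4398 0.3238 0.1028] 0.0014
tabtopB [0.4972 0.3493 0.1019] 0.0007
bladecornerA [0.43083694 0.317273   0.061     ]
bladecornerB [0.525  0.362  0.0602] 0.0031
knob [0.5573 0.1736 0.1408] 0.0039
boxA [0.5255 0.0735 0.072 ]
boxB [0.6596 0.1339 0.072 ]
boxC [0.5951 0.2679 0.072 ]
side A [0.4532 0.1931 0.072 ]
side B [0.5181 0.0728 0.072 ]
side C [0.6457 0.1254 0.072 ]
```

Going by hole radii and angles, the flanges are: b (4 holes on 72 mm) at (0.442,-0.042), c (3 on 92) at (0.561,-0.116), a (4 on 92) at (0.688,-0.185) and d (5 on 92) at (0.690,-0.043). Port yaw is about 24°.

Candidates for the first reach:
- **Tab to push:** the only upright yellow tab on the blade is at scene (418,237). The yellow flange plugs at (270,211), (229,242), (184,280), (243,292) and the pink one's at (194,139) are not it.
- **Cap:** red at (348,251), against the green look-alike at (460,320).

Close crop z2 confirms the tab on the blade and the red cap on the port.

```bash
cat >> h.py <<'E'
YAW=np.radians(24.1);PX=np.array([np.cos(YAW),np.sin(YAW),0]);PY=np.array([-np.sin(YAW),np.cos(YAW),0])
PC=np.array([0.5590,0.1715,0])
def go(s,P,ang=None):
    "print tool shift to world P and turn about tool x so that tool y points at ang deg (mod 180)"
    print("shift",tool(s,P).round(4), "err down deg",np.degrees(np.arccos(-s["ee_rot"][2,0])).round(2))
    if ang is not None:
        y=s["ee_rot"][:,1];a=np.degrees(np.arctan2(y[1],y[0]));d=(ang-a+90)%180-90
        print("turn about tool x",round(-d,2),"j6",s["q"][5].round(3))
E
python3 - <<'E'
from h import *
s=r.sense();tab=np.array([.4685,.3366,0]);
go(s,tab+.05*PY+[0,0,.16],24.1);go(s,tab+.04*PY+[0,0,.07],24.1)
print((tab-PC)@PX,(tab-PC)@PY)
E
```

```text
shift [ 0.0622 -0.1163  0.2977] err down deg 0.06
turn about tool x 46.72 j6 -0.019
shift [ 0.1522 -0.1235  0.3045] err down deg 0.06
turn about tool x 46.72 j6 -0.019
-0.015196134030623743 0.18766282932569073
```

```bash
python3 -m jog '[[[8,0,0],[0,-0.02,0.05],1],[[16,0,0],[0,-0.04,0.1],1],[[24,0,0],[0.02,-0.06,0.15],1],[[32,0,0],[0.04,-0.08,0.2],1],[[40,0,0],[0.05,-0.1,0.25],1],[[46.7,0,0],[0.062,-0.116,0.298],1],[[46.7,0,0],[0.062,-0.116,0.298],1],[[46.7,0,0],[0.062,-0.116,0.298],1],[[46.7,0,0],[0.11,-0.12,0.301],1],[[46.7,0,0],[0.15,-0.1235,0.3045],1]]'
python3 - <<'E'
from h import *
im,c,s=snap("wrist","w1")
go(s,np.array([.4685,.3366,0])+.04*PY+[0,0,.07],24.1)
snap("scene","s1")
E
```

```text
t: 1.15
eef_pos: [0.4523, 0.3738, 0.0719]
ee_rot: [[0.001, 0.913, 0.409], [0.001, 0.409, -0.913], [-1.0, 0.002, 0.0]]
contact_force: [0.8, 0.3, 0.0]
opening: 0.0111
shift [ 0.0019 -0.0004  0.0005] err down deg 0.09
turn about tool x 0.03 j6 0.25
```

View pics/s1.png

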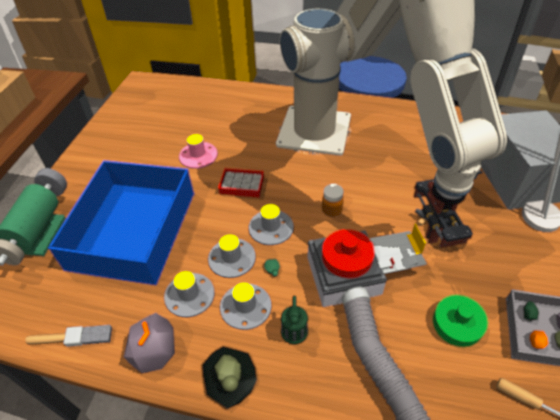

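View pics/w1.png

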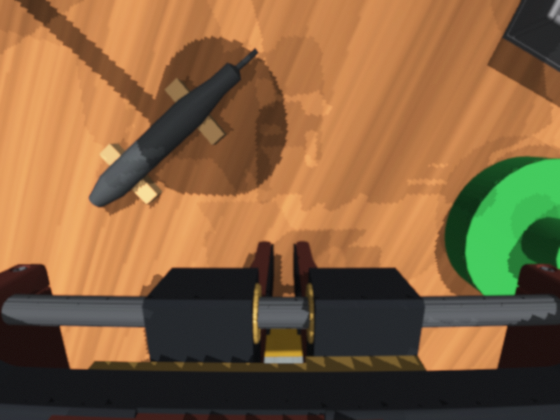

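The gripper stands closed just outside the yellow tab (scene 440,220). Now I push along tool z.

```bash
python3 -m jog '[[[0,0,0],[0,0,0.015],1],[[0,0,0],[0,0,0.025],1],[[0,0,0],[0,0,0.035],1],[[0,0,0],[0,0,0.045],1],[[0,0,0],[0,0,0.055],1],[[0,0,0],[0,0,0.065],1],[[0,0,0],[0,0,0.075],1],[[0,0,0],[0,0,0.083],1],[[0,0,0],[0,0,0.09],1],[[0,0,0],[0,0,0.095],1]]';  python3 - <<'E'
from h import *
im,c,s=snap("scene","s2")
print(s["contact_force"])
cv2.imwrite("pics/s2z.png",cv2.resize(im[190:310,300:460],None,fx=5,fy=5,interpolation=3))
E
```

```text
t: 2.25
eef_pos: [0.4883, 0.285, 0.0699]
ee_rot: [[-0.006, 0.913, 0.409], [-0.004, 0.409, -0.913], [-1.0, -0.007, 0.002]]
contact_force: [-3.1, 6.1, -0.5]
opening: 0.0002
[-3.05720597  6.06270398 -0.51406266]
```

View pics/s2z.png

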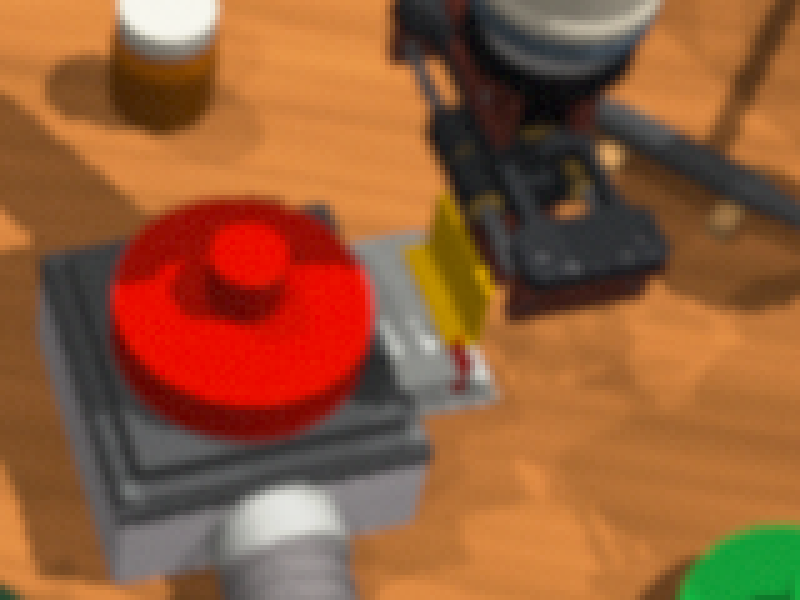

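Gate most of the way in, with about 7 N. I continue in small steps.

```bash
python3 -m jog '[[[0,0,0],[0,0,0.003],1],[[0,0,0],[0,0,0.005],1],[[0,0,0],[0,0,0.007],1],[[0,0,0],[0,0,0.009],1],[[0,0,0],[0,0,0.009],1]]'; python3 -m jog '[[[0,0,0],[0,0,0.003],1],[[0,0,0],[0,0,0.003],1]]'; python3 -m jog '[[[0,0,0],[0,0,0.003],1],[[0,0,0],[0,0,0.003],1]]'
```

```text
t: 2.8
eef_pos: [0.4895, 0.2828, 0.0709]
ee_rot: [[-0.008, 0.914, 0.406], [0.005, 0.406, -0.914], [-1.0, -0.005, -0.008]]
contact_force: [-19.6, 43.1, -8.6]
opening: 0.0004
t: 3.0
eef_pos: [0.4893, 0.2831, 0.0718]
ee_rot: [[-0.009, 0.914, 0.405], [0.01, 0.405, -0.914], [-1.0, -0.004, -0.012]]
contact_force: [-10.1, 21.6, -6.6]
opening: 0.0005
t: 3.2
eef_pos: [0.4892, 0.2832, 0.0722]
ee_rot: [[-0.01, 0.915, 0.404], [0.014, 0.404, -0.915], [-1.0, -0.004, -0.017]]
contact_force: [-8.2, 21.2, -12.6]
opening: 0.0008
```

```bash
python3 -m jog '[[[0,0,0],[0,0,-0.02],1],[[0,0,0],[0,0,-0.05],1],[[0,0,0],[0,0,-0.05],1]]';  python3 - <<'E'
from h import *
im,c,s=snap("scene","s3");i2,c2,_=snap("side","d3")
print(s["contact_force"])
a=cv2.resize(im[190:300,310:430],(600,550),interpolation=3);b=cv2.resize(i2[120:220,200:300],(200*2,400),interpolation=3)
cv2.imwrite("pics/s3z.png",a);cv2.imwrite("pics/d3z.png",b)
E
```

```text
t: 3.5
eef_pos: [0.4693, 0.3312, 0.0748]
ee_rot: [[-0.008, 0.914, 0.406], [0.016, 0.406, -0.914], [-1.0, -0.0, -0.018]]
contact_force: [0.7, -0.9, -0.8]
opening: -0.0
[ 0.73866442 -0.89964358 -0.79188434]
```

View pics/s3z.png

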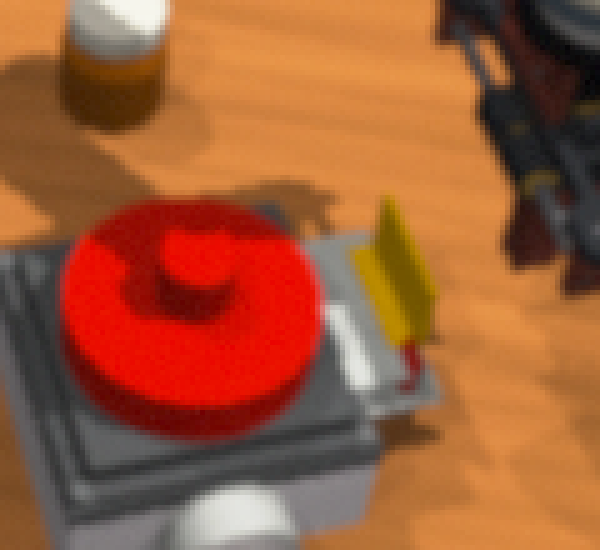

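View pics/d3z.png

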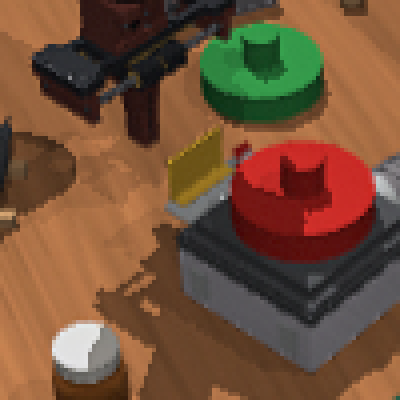

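Run:
```python
from h import *
cs,cd=cam("scene"),cam("side")
f=lambda x,y:(310+(x+.5)/5-.5,190+(y+.5)/5-.5);g=lambda x,y:(200+(x+.5)/4-.5,120+(y+.5)/4-.5)
A0,B0=np.array([.4398,.3238,.1028]),np.array([.4972,.3493,.1019])
for n,a,b,o in (("A",(388,195),(168,165),A0),("B",(437,293),(223,127),B0)):
    t,e=tri(cs,f(*a),cd,g(*b));d=t-o;print(n,t.round(4),e.round(4),"dx,dy",d@PX,d@PY)
# single view, z=.1035 for both
f2=lambda x,y:(300+(x+.5)/5.5-.5,200+(y+.5)/5.4-.5)
for a,b in (((636,128),(388,195)),((692,237),(437,293))):
    d=onz(cs,f(*b),.106)-onz(cs,f2(*a),.106);print(d@PX,d@PY)
print(onz(cs,f(437,293),.106)-PC)
```

```text
A [0.4687 0.2578 0.101 ] 0.0016 dx,dy -0.0005539506664667823 -0.0720971242665408
B [0.5279 0.2829 0.1051] 0.0012 dx,dy 0.0009199974920324098 -0.07312339882662512
0.0008579749273969363 -0.07267387009279486
-0.0017519328847442625 -0.07035100472932043
[-0.03093473  0.11172839  0.106     ]
```

Tab moved about 72–73 mm by vision (±2 mm). I'll push once more to be sure it's on the end stop.

```bash
python3 -m jog '[[[0,0,0],[0,0,0.03],1],[[0,0,0],[0,0,0.045],1],[[0,0,0],[0,0,0.050],1],[[0,0,0],[0,0,0.050],1]]'; python3 -m jog '[[[0,0,0],[0,0,0.002],1],[[0,0,0],[0,0,0.004],1],[[0,0,0],[0,0,0.005],1]]';python3 -m jog '[[[0,0,0],[0,0,0.003],1],[[0,0,0],[0,0,0.006],1],[[0,0,0],[0,0,0.008],1]]'; python3 -m jog '[[[0,0,0],[0,0,-0.02],1],[[0,0,0],[-0.05,0,-0.02],1],[[0,0,0],[-0.1,0,-0.02],1],[[0,0,0],[-0.15,0,-0.02],1],[[0,0,0],[-0.18,0,-0.02],1]]'
```

```text
t: 4.0
eef_pos: [0.4899, 0.2838, 0.0741]
ee_rot: [[-0.009, 0.916, 0.402], [0.018, 0.402, -0.915], [-1.0, -0.001, -0.02]]
contact_force: [-5.4, 8.1, 3.6]
opening: 0.0003
t: 4.3
eef_pos: [0.4901, 0.2836, 0.0743]
ee_rot: [[-0.012, 0.917, 0.398], [0.025, 0.399, -0.917], [-1.0, -0.001, -0.028]]
contact_force: [-17.1, 36.0, -1.8]
opening: 0.0003
t: 4.6
eef_pos: [0.4901, 0.2837, 0.0745]
ee_rot: [[-0.016, 0.919, 0.393], [0.036, 0.394, -0.919], [-0.999, -0.0, -0.04]]
contact_force: [-26.0, 58.6, -2.8]
opening: 0.0008
t: 5.1
eef_pos: [0.4866, 0.2953, 0.2595]
ee_rot: [[-0.012, 0.92, 0.392], [0.039, 0.392, -0.919], [-0.999, 0.004, -0.04]]
contact_force: [-0.3, -1.0, -0.1]
opening: 0.0006
```

Over 60 N with no further motion means a hard stop, so the gate is shut. Now to look from above at the catch and cap.

Run:
```python
from h import *
s=r.sense();go(s,PC-.05*PY+[0,0,.30],24.1)
R=s["ee_rot"]; 
D=np.stack([[0,0,-1],PX,np.cross([0,0,-1],PX)],1); print(np.degrees(cv2.Rodrigues(R.T@D)[0].ravel()))
```

```text
shift [-0.0482  0.0191  0.1905] err down deg 2.32
turn about tool x -1.0 j6 0.08
[-0.99732104 -2.303457   -0.26222319]
```

```bash
python3 -m jog '[[[-1,-2.3,-0.26],[-0.048,0.019,0.04],0],[[-1,-2.3,-0.26],[-0.048,0.019,0.09],0],[[-1,-2.3,-0.26],[-0.048,0.019,0.14],0],[[-1,-2.3,-0.26],[-0.048,0.019,0.19],0],[[-1,-2.3,-0.26],[-0.048,0.019,0.19],0],[[-1,-2.3,-0.26],[-0.048,0.019,0.19],0]]';  python3 - <<'E'
from h import *
im,c,s=snap("wrist","w4")
for b in blobs(im,[0,150,60],[8,255,255],300)+blobs(im,[172,150,60],[180,255,255],300): print(b[0],b[1],b[2],onz(c,b[0],.144))
sc=cv2.imread("pics/scene0.png")
for b in blobs(sc,[105,150,40],[125,255,255],800):
    cn=max(cv2.findContours(b[3].astype(np.uint8),0,2)[0],key=cv2.contourArea)
    ap=cv2.approxPolyDP(cn,6,True)[:,0]
    for p in ap: print("crate",p,onz(cam("scene"),p,.1).round(4),onz(cam("scene"),p,0).round(4))
E
```

```text
t: 5.7
eef_pos: [0.5796, 0.1239, 0.2998]
ee_rot: [[-0.0, 0.915, 0.404], [0.0, 0.404, -0.915], [-1.0, -0.0, -0.0]]
contact_force: [-0.7, 0.5, -0.7]
opening: 0.045
[280.22758783 148.81717777] 8511 [229  97 103 105] [0.55374279 0.17709592 0.144     ]
[ 68.39935414 251.5532831 ] 929 [ 27 234  72  57] [ 0.37256465 -0.02977668  0.144     ]
crate [104 162] [ 0.3851 -0.5441  0.1   ] [ 0.2895 -0.632   0.    ]
crate [ 48 248] [ 0.696  -0.5332  0.1   ] [ 0.6383 -0.6198  0.    ]
crate [ 65 269] [ 0.7415 -0.4571  0.1   ] [ 0.6892 -0.5344  0.    ]
crate [155 283] [ 0.7293 -0.2321  0.1   ] [ 0.6756 -0.2821  0.    ]
crate [192 194] [ 0.4544 -0.2471  0.1   ] [ 0.3672 -0.2989  0.    ]
crate [187 172] [ 0.3782 -0.2906  0.1   ] [ 0.2817 -0.3477  0.    ]
```

View pics/w4.png

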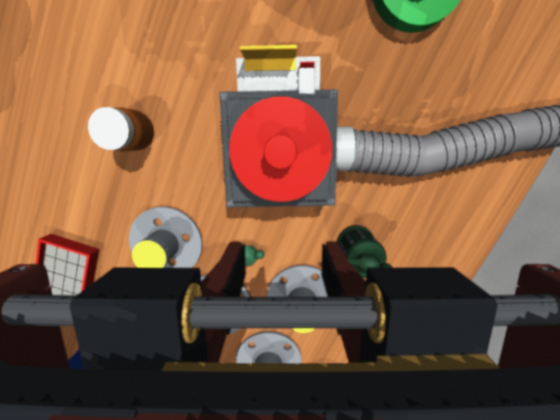

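The wrist view shows the cap at (280,149) with its knob at (280,152). The tab sits close to the box at (269,57) and the catch nose at (307,65). I zoom in on the catch and refine the cap centre.

Run:
```python
from h import *
im=cv2.imread("pics/w4.png");c=cam("wrist")
b=max(blobs(im,[0,150,60],[8,255,255],300),key=lambda b:b[1])
cn=max(cv2.findContours(b[3].astype(np.uint8),0,2)[0],key=cv2.contourArea)
(x,y),R=cv2.minEnclosingCircle(cn);print(x,y,R,"cap@.112",onz(c,(x,y),.112), "diam",np.linalg.norm(onz(c,(x+R,y),.112)-onz(c,(x-R,y),.112)))
print("knob top",onz(c,(280,152),.144))
for q in ((220,93),(337,93),(227,206),(336,206)): print(onz(c,q,.072).round(4),((onz(c,q,.072)-PC)@PX).round(4),((onz(c,q,.072)-PC)@PY).round(4))
for q in ((241,46),(297,46)): print("tab outer top",((onz(c,q,.106)-PC)@PX).round(4),((onz(c,q,.106)-PC)@PY).round(4))
cv2.imwrite("pics/w4z.png",cv2.resize(im[35:110,210:350],None,fx=5,fy=5,interpolation=3))
s=r.sense();go(s,PC)
```

```text
280.3240661621094 148.79629516601562 52.628944396972656 cap@.112 [0.55324665 0.17777011 0.112     ] diam 0.12213654854552933
knob top [0.55418441 0.17553372 0.144     ]
[0.4574 0.2086 0.072 ] -0.0776 0.0754
[0.5903 0.2674 0.072 ] 0.0677 0.0747
[0.5177 0.0781 0.072 ] -0.0758 -0.0684
[0.6528 0.1379 0.072 ] 0.0719 -0.069
tab outer top -0.0453 0.1189
tab outer top 0.0162 0.1186
shift [ 0.2998  0.0005 -0.0501] err down deg 0.04
```

View pics/w4z.png

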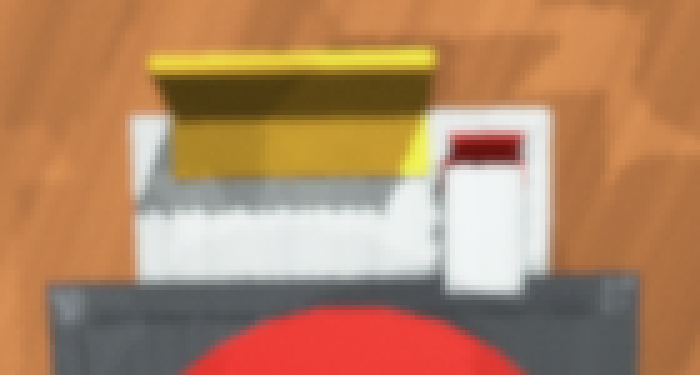

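Run:
```python
from h import *
si=cv2.imread("pics/side0.png");sc=cv2.imread("pics/scene0.png")
cv2.imwrite("pics/zc.png",np.hstack([cv2.resize(si[250:410,270:455],(400,400)),cv2.resize(sc[150:290,50:205],(400,400))]))
s=r.sense();go(s,np.array([.555,.1755,.116]),24.1)
```

```text
shift [ 0.1838 -0.0016 -0.0554] err down deg 0.04
turn about tool x -0.16 j6 -0.225
```

View pics/zc.png

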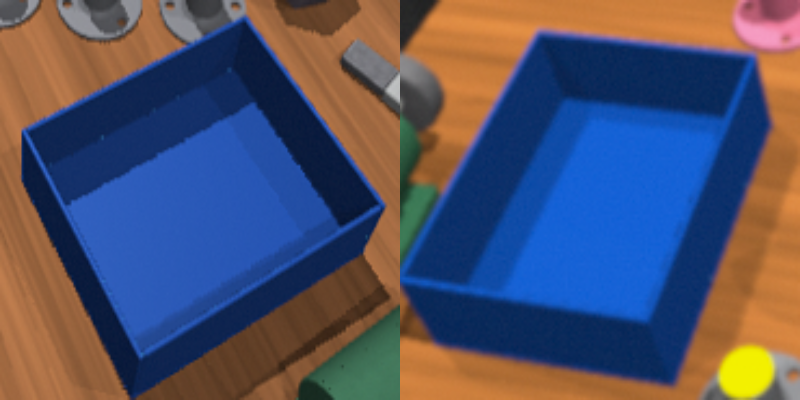

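```bash
python3 -m jog '[[[0,0,0],[0.03,0,-0.03],0],[[0,0,0],[0.07,-0.001,-0.057],0],[[0,0,0],[0.11,-0.001,-0.057],0],[[0,0,0],[0.14,-0.001,-0.057],0],[[0,0,0],[0.165,-0.001,-0.057],0],[[0,0,0],[0.18,-0.001,-0.057],0],[[0,0,0],[0.1838,-0.001,-0.057],0],[[0,0,0],[0.1838,-0.001,-0.057],0]]'
```

```text
t: 6.55
eef_pos: [0.5548, 0.1778, 0.1161]
ee_rot: [[-0.001, 0.914, 0.406], [0.001, 0.406, -0.914], [-1.0, -0.0, -0.001]]
contact_force: [0.1, -0.3, 0.2]
opening: 0.0877
```

```bash
python3 - <<'E'
from h import *
cs,cd=cam("scene"),cam("side")
S=[onz(cd,(270+x/2.162,250+y/2.5),.1) for x,y in ((22,130),(140,355),(383,207),(245,17))]
T=[onz(cs,(50+x/2.58,150+y/2.857),.1) for x,y in ((357,57),(141,32),(2,282),(252,320))]
for a,b in zip(S,T): print(a.round(4),b.round(4))
print(np.mean(S,0),np.mean(T,0))
E
python3 -m jog '[[[0,0,0],[0,0,0],1],[[0,0,0],[0,0,0],1],[[0,0,0],[0,0,0],1],[[0,0,0],[0,0,0],1],[[0,0,0],[0,0,0],1],[[0,0,0],[0,0,0],1],[[0,0,0],[0,0,0],1],[[0,0,0],[0,0,0],1]]'
```

```text
[ 0.362  -0.2955  0.1   ] [ 0.3697 -0.2899  0.1   ]
[ 0.3772 -0.5493  0.1   ] [ 0.3816 -0.5439  0.1   ]
[ 0.6892 -0.5352  0.1   ] [ 0.6964 -0.5249  0.1   ]
[ 0.6769 -0.2799  0.1   ] [ 0.6801 -0.2719  0.1   ]
[ 0.5263231  -0.41498795  0.1       ] [ 0.53194862 -0.40763697  0.1       ]
t: 7.35
eef_pos: [0.5546, 0.1777, 0.1161]
ee_rot: [[-0.001, 0.914, 0.406], [0.0, 0.406, -0.914], [-1.0, -0.001, -0.001]]
contact_force: [-1.8, -0.7, 1.1]
opening: 0.0355
```

Crate centre is about (0.529,-0.411), yaw about 3°. Knob gripped (35.5 mm). Lifting.

```bash
python3 -m jog '[[[0,0,0],[-0.01,0,0],1],[[0,0,0],[-0.03,0,0],1],[[0,0,0],[-0.06,0,0],1],[[0,0,0],[-0.1,0,0],1],[[0,0,0],[-0.14,0,0],1],[[0,0,0],[-0.14,0,0],1]]';  python3 - <<'E'
from h import *
im,c,s=snap("scene","s5")
cy=np.radians(3);cx=np.array([np.cos(cy),np.sin(cy),0]);cyv=np.array([-np.sin(cy),np.cos(cy),0]);CC=np.array([.529,-.411,0])
for a in (-1,1):
  for b in (-1,1): print(a,b,CC+a*cx*.085+b*cyv*.061)
go(s,CC-cx*.085-cyv*.061+[0,0,.22],3)
E
```

```text
t: 7.95
eef_pos: [0.558, 0.1787, 0.2626]
ee_rot: [[0.009, 0.914, 0.406], [0.003, 0.406, -0.914], [-1.0, 0.01, 0.001]]
contact_force: [0.3, 0.7, -0.3]
opening: 0.0357
-1 -1 [ 0.44730898 -0.47636496  0.        ]
-1 1 [ 0.440924   -0.35453215  0.        ]
1 -1 [ 0.617076   -0.46746785  0.        ]
1 1 [ 0.61069102 -0.34563504  0.        ]
shift [ 0.0393 -0.3677  0.5535] err down deg 0.56
turn about tool x 20.98 j6 -0.13
```

View pics/s5.png

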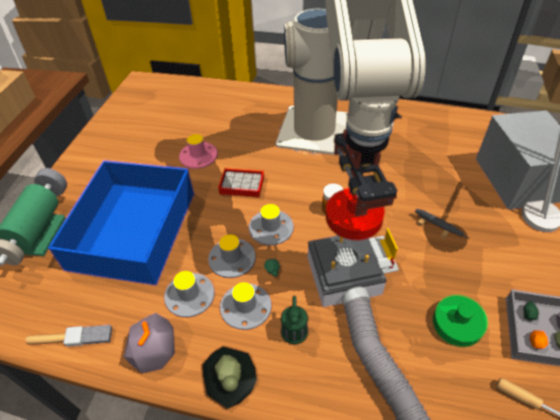

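```bash
python3 - <<'E'
from h import *
sc=cv2.imread("pics/s5.png");cv2.imwrite("pics/s5z.png",cv2.resize(sc[225:305,300:410],None,fx=6,fy=6,interpolation=3))
E
python3 -m jog '[[[2,0,0],[0,-0.015,0.022],1],[[4,0,0],[0,-0.042,0.062],1],[[6,0,0],[0,-0.07,0.102],1],[[8,0,0],[0,-0.097,0.144],1],[[10,0,0],[0,-0.125,0.186],1],[[12,0,0],[0,-0.152,0.228],1],[[14,0,0],[0,-0.18,0.27],1],[[16,0,0],[0,-0.207,0.312],1],[[18,0,0],[0,-0.235,0.354],1],[[20,0,0],[0,-0.262,0.396],1]]'
python3 - <<'E'
from h import *
s=r.sense();go(s,[.4473,-.4764,.20],3)
E
```

```text
t: 9.0
eef_pos: [0.4765, -0.2903, 0.2566]
ee_rot: [[0.003, 0.998, 0.068], [0.004, 0.068, -0.998], [-1.0, 0.003, -0.004]]
contact_force: [0.4, -0.3, -0.9]
opening: 0.0355
shift [ 0.0558 -0.0419  0.1839] err down deg 0.27
turn about tool x 0.88 j6 -0.641
```

View pics/s5z.png

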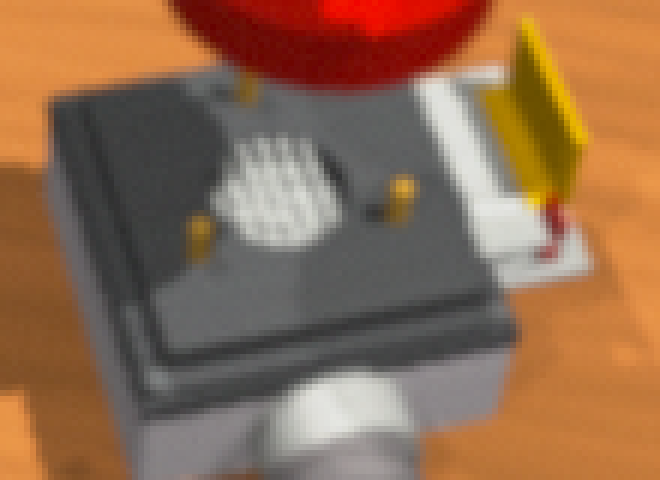

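It's the three-stud plate, so flange_c gets fitted; a, b, d and the cap go in the crate. Now lower the cap into it.

```bash
python3 -m jog '[[[0,0,0],[0,-0.01,0.045],1],[[0,0,0],[0,-0.02,0.09],1],[[0,0,0],[0,-0.03,0.135],1],[[0,0,0],[0,-0.042,0.184],1],[[0,0,0],[0.03,-0.042,0.184],1],[[0,0,0],[0.08,-0.042,0.184],1],[[0,0,0],[0.12,-0.042,0.184],1],[[0,0,0],[0.16,-0.042,0.184],1],[[0,0,0],[0.195,-0.042,0.184],1],[[0,0,0],[0.21,-0.042,0.184],1]]'; python3 -m jog '[[[0,0,0],[0,0,0],0.5],[[0,0,0],[0,0,0],0],[[0,0,0],[0,0,0],0],[[0,0,0],[0,0,0],0],[[0,0,0],[-0.03,0,0],0],[[0,0,0],[-0.08,0,0],0],[[0,0,0],[-0.13,0,0],0],[[0,0,0],[-0.17,0,0],0]]'
python3 - <<'E'
from h import *
im,c,s=snap("scene","s6");snap("side","d6")
E
```

```text
t: 10.0
eef_pos: [0.4452, -0.4731, 0.0408]
ee_rot: [[-0.002, 0.998, 0.068], [0.01, 0.068, -0.998], [-1.0, -0.002, -0.01]]
contact_force: [-0.1, -0.7, -2.0]
opening: 0.0358
t: 10.8
eef_pos: [0.4463, -0.4755, 0.2154]
ee_rot: [[0.001, 0.998, 0.068], [0.006, 0.068, -0.998], [-1.0, 0.001, -0.006]]
contact_force: [-0.3, 0.7, -0.2]
opening: 0.0877
```

View pics/s6.png

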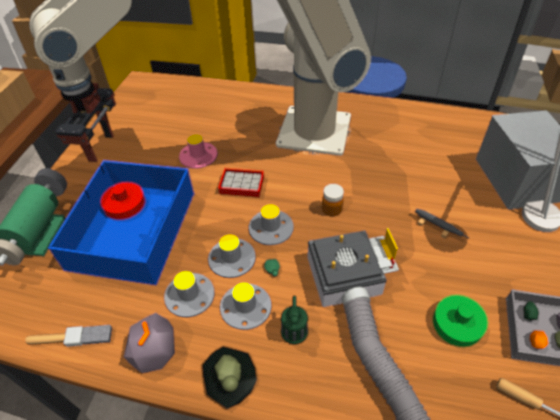

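Cap sits in the crate at (123,197). Studs are visible at about (340,238), (333,263) and (366,257); I measure them and all the flanges again.

Run:
```python
from h import *
sc=cv2.imread("pics/s6.png");si=cv2.imread("pics/d6.png")
cs,cd=cam("scene"),cam("side")
ysd=blobs(si,[22,120,100],[36,255,255],60)
for b in blobs(sc,[25,180,120],[35,255,255]):
    best=min((tri(cs,b[0],cd,s[0]) for s in ysd),key=lambda t:t[1]+abs(t[0][2]-.066)); print(best[0].round(4),best[1].round(4))
a=cv2.resize(sc[225:285,310:390],(640,480),interpolation=3);b=cv2.resize(si[150:210,240:310],(560,480),interpolation=3)
cv2.imwrite("pics/z6a.png",a);cv2.imwrite("pics/z6b.png",b)
```

```text
[ 0.4414 -0.0422  0.0666] 0.0019
[ 0.4886 -0.086   0.049 ] 0.1353
[ 0.5497 -0.1274  0.0454] 0.28
[ 0.5411 -0.0228 -0.0515] 0.1867
```

View pics/z6a.png

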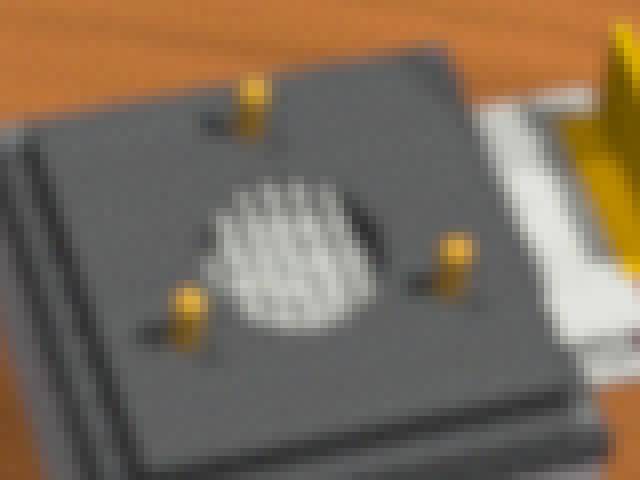

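View pics/z6b.png

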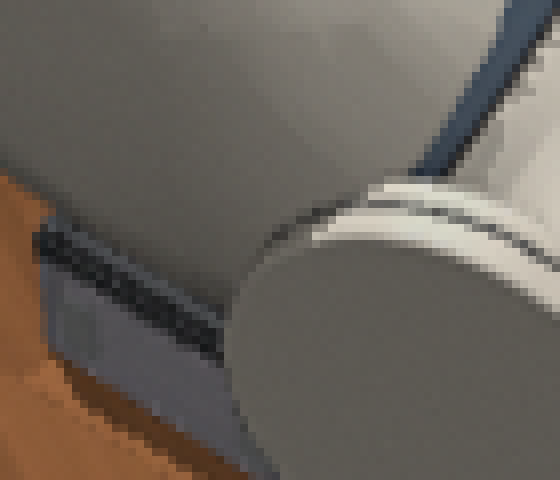

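Run:
```python
from h import *
cs=cam("scene")
f=lambda x,y:(310+(x+.5)/8-.5,225+(y+.5)/8-.5)
P=np.array([onz(cs,f(*q),.103) for q in ((256,84),(190,296),(458,244))]);C=P.mean(0);print(C)
for p in P: d=p-C;print(np.hypot(*d[:2]),np.degrees(np.arctan2(d[1],d[0])))
P=np.array([onz(cs,f(*q),.082) for q in ((250,135),(188,345),(453,293))]);C=P.mean(0);print(C)
for p in P: d=p-C;print(np.hypot(*d[:2]),np.degrees(np.arctan2(d[1],d[0])))
sc=cv2.imread("pics/s6.png")
for b in blobs(sc,[25,180,120],[35,255,255]): print(onz(cs,b[0],.066).round(4))
print("turtle",onz(cs,(271,268),.012))
s=r.sense();go(s,[.55,.0,.32],24)
```

```text
[0.55494055 0.17100149 0.103     ]
0.04601848558074118 -155.66332907249935
0.04612718115453429 -35.39487054168164
0.04588585191489807 84.5885991085091
[0.55732173 0.17189416 0.082     ]
0.04584428129289227 -154.65036081990098
0.04583464895806322 -35.307397228732206
0.04629394627631077 85.01083102199941
[ 0.4418 -0.0429  0.066 ]
[ 0.5626 -0.1169  0.066 ]
[ 0.6885 -0.1867  0.066 ]
[ 0.69   -0.0438  0.066 ]
turtle [ 0.57902592 -0.00798021  0.012     ]
shift [-0.1001  0.1343 -0.4699] err down deg 0.39
turn about tool x -20.12 j6 -0.908
```

Stud angles are 84.7/-35.3/-155.4° (plate yaw about 24.6°). Holes of c are at 45/165/-75°, so it must turn +39.7°: grasp with the jaws at -15°, place at +24.7°. First, an exact wrist view of the studs.

```bash
python3 - <<'E'
from h import *
s=r.sense();go(s,[.5796,.1239,.30],24.4)
E
python3 -m jog '[[[-2,0,0],[-0.03,0.005,-0.03],0],[[-4,0,0],[-0.08,0.02,-0.07],0],[[-6,0,0],[-0.085,0.03,-0.12],0],[[-8,0,0],[-0.085,0.04,-0.17],0],[[-10,0,0],[-0.085,0.06,-0.22],0],[[-12,0,0],[-0.085,0.08,-0.27],0],[[-14,0,0],[-0.085,0.1,-0.32],0],[[-16,0,0],[-0.085,0.12,-0.37],0],[[-18,0,0],[-0.085,0.13,-0.42],0],[[-20,0,0],[-0.085,0.14,-0.47],0]]'
python3 - <<'E'
from h import *
s=r.sense();go(s,[.5796,.1239,.30],24.4)
E
```

```text
shift [-0.08    0.1721 -0.5915] err down deg 0.39
turn about tool x -20.52 j6 -0.908
t: 11.9
eef_pos: [0.5511, -0.028, 0.3053]
ee_rot: [[0.008, 0.914, 0.406], [-0.001, 0.406, -0.914], [-1.0, 0.007, 0.004]]
contact_force: [0.4, 0.5, 1.0]
opening: 0.0878
shift [ 0.0054  0.0876 -0.1272] err down deg 0.46
turn about tool x -0.44 j6 -0.49
```

```bash
python3 -m jog '[[[-0.4,0,0],[0.005,0.03,-0.043],0],[[-0.4,0,0],[0.005,0.06,-0.085],0],[[-0.4,0,0],[0.005,0.0876,-0.127],0],[[-0.4,0,0],[0.005,0.0876,-0.127],0],[[-0.4,0,0],[0.005,0.0876,-0.127],0]]'
python3 - <<'E'
from h import *
im,c,s=snap("wrist","w7")
print(s["eef_pos"])
cv2.imwrite("pics/w7z.png",cv2.resize(im[80:215,205:355],None,fx=5,fy=4.4,interpolation=3))
for b in blobs(im[80:215,205:355],[12,120,80],[30,255,255],6): print(b[0]+[205,80],b[1],onz(c,b[0]+[205,80],.1).round(4))
E
```

```text
t: 12.4
eef_pos: [0.5794, 0.1249, 0.3004]
ee_rot: [[0.008, 0.91, 0.415], [-0.001, 0.415, -0.91], [-1.0, 0.007, 0.004]]
contact_force: [0.4, -1.0, -0.0]
opening: 0.0881
[0.57940432 0.1249094  0.30038097]
[255.12853717 169.95803357] 4170 [0.5373 0.1407 0.1   ]
[342.98597194 100.29859719] 998 [0.5982 0.2569 0.1   ]
[297.23913043 117.02173913] 46 [0.5578 0.2179 0.1   ]
[240.46 151.54] 50 [0.5125 0.1537 0.1   ]
[296.72340426 183.53191489] 47 [0.5906 0.1466 0.1   ]
```

View pics/w7z.png

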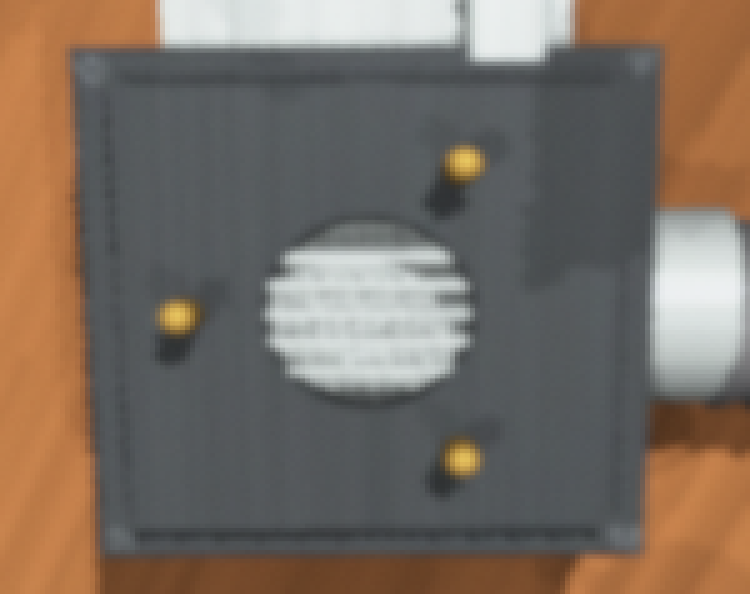

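Studs: (0.5578,0.2179), (0.5125,0.1537), (0.5906,0.1466), radius 45.3 mm against 46, at 84.7/-155.2/-35.2°; centre about (0.5536,0.1727). Next I view flange c from the same relative pose.

Run:
```python
from h import *
s=r.sense();t=tool(s,[.5536,.1727,.1]);print("studC in tool",t)
a=np.radians(-15);D=np.stack([[0,0,-1],[np.cos(a),np.sin(a),0],np.cross([0,0,-1],[np.cos(a),np.sin(a),0])],1)
P=np.array([.562,-.1165,.006])-D@t;print(P);go(s,P,-15)
```

```text
studC in tool [ 0.20009899 -0.00437191 -0.0562288 ]
[ 0.55166986 -0.17194439  0.20609899]
shift [ 0.0944 -0.148   0.2572] err down deg 0.45
turn about tool x 39.44 j6 -0.234
```

```bash
python3 -m jog '[[[6,0,0],[0,-0.02,0.035],0],[[12,0,0],[0,-0.045,0.075],0],[[18,0,0],[0,-0.07,0.115],0],[[24,0,0],[0,-0.095,0.16],0],[[30,0,0],[0.03,-0.12,0.2],0],[[36,0,0],[0.06,-0.135,0.235],0],[[39.5,0,0],[0.0944,-0.148,0.257],0],[[39.5,0,0],[0.0944,-0.148,0.257],0],[[39.5,0,0],[0.0944,-0.148,0.257],0]]'
python3 - <<'E'
from h import *
im,c,s=snap("wrist","w8")
for b in blobs(im,[25,150,100],[35,255,255],100): print(b[0],b[1],onz(c,b[0],.066).round(4))
E
```

```text
t: 13.35
eef_pos: [0.5502, -0.1734, 0.2058]
ee_rot: [[0.006, 0.965, -0.263], [-0.0, -0.263, -0.965], [-1.0, 0.006, -0.001]]
contact_force: [0.3, -0.2, 1.3]
opening: 0.088
[386.48845632  37.30828429] 2209 [ 0.6875 -0.0422  0.066 ]
[137.51745701 109.23293382] 1919 [ 0.4406 -0.0409  0.066 ]
[275.83779169 150.65907797] 1757 [ 0.5602 -0.1154  0.066 ]
[410.88069956 183.74578389] 1601 [ 0.6864 -0.1843  0.066 ]
```

View pics/w8.png

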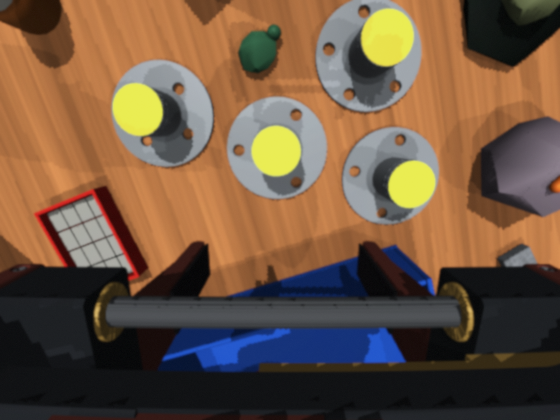

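The wrist view shows c at (276,150) with its three holes at (296,115), (239,150) and (296,182). b is at (162,113), d at (368,55), a at (390,175) and the turtle at (262,48).

Run:
```python
from h import *
im=cv2.imread("pics/w8.png");c=cam("wrist")
sub=im[100:198,230:325]
P=[]
for b in blobs(sub,[0,70,20],[24,255,255],20):
    p=onz(c,b[0]+[230,100],.004)
    if np.hypot(*(p[:2]-[.5602,-.1154]))<.055 and b[1]<300: P.append(p);print(b[0]+[230,100],b[1],p.round(4))
P=np.array(P)
C=P.mean(0);print(C)
for p in P: d=p-C;print(np.hypot(*d[:2]),np.degrees(np.arctan2(d[1],d[0])))
s=r.sense();print(tool(s,C));go(s,[C[0],C[1],.026],-15)
```

```text
[295.6043956  114.75824176] 91 [ 0.5936 -0.0825  0.004 ]
[238.54761905 149.77380952] 84 [ 0.5168 -0.1036  0.004 ]
[295.68292683 181.59756098] 82 [ 0.5737 -0.1592  0.004 ]
[ 0.5613767  -0.11507821  0.004     ]
0.045829561325313635 45.28852835592257
0.04606274714381428 165.51027211542626
0.04579251889927977 -74.34764294322964
[ 0.20292201 -0.00704749 -0.05790841]
shift [ 0.1809 -0.0069 -0.0579] err down deg 0.49
turn about tool x -0.13 j6 -0.062
```

```bash
python3 -m jog '[[[0,0,-0.3],[0,-0.006,-0.04],0],[[0,0,-0.3],[0.02,-0.007,-0.058],0],[[0,0,-0.3],[0.06,-0.007,-0.058],0],[[0,0,-0.3],[0.1,-0.007,-0.058],0],[[0,0,-0.3],[0.14,-0.007,-0.058],0],[[0,0,-0.3],[0.17,-0.007,-0.058],0],[[0,0,-0.3],[0.18,-0.007,-0.058],0],[[0,0,-0.3],[0.18,-0.007,-0.058],0]]'
python3 - <<'E'
from h import *
s=r.sense();go(s,[.5614,-.1151,.026],-15)
E
```

```text
t: 14.2
eef_pos: [0.5615, -0.1143, 0.0272]
ee_rot: [[0.003, 0.966, -0.26], [0.0, -0.26, -0.966], [-1.0, 0.003, -0.001]]
contact_force: [0.0, 0.7, 0.3]
opening: 0.0879
shift [0.0012 0.0001 0.0008] err down deg 0.18
turn about tool x -0.05 j6 0.039
```

```bash
python3 -m jog '[[[0,0,0],[0,0,0.001],1],[[0,0,0],[0,0,0.001],1],[[0,0,0],[0,0,0.001],1],[[0,0,0],[0,0,0.001],1],[[0,0,0],[0,0,0.001],1],[[0,0,0],[0,0,0.001],1],[[0,0,0],[0,0,0.001],1]]'; python3 -m jog '[[[0,0,0],[-0.02,0,0],1],[[0,0,0],[-0.06,0,0],1],[[0,0,0],[-0.11,0,0],1],[[0,0,0],[-0.16,0,0],1],[[0,0,0],[-0.19,0,0],1],[[0,0,0],[-0.19,0,0],1]]'
python3 - <<'E'
from h import *
s=r.sense();print(s["ee_rot"][:,0]);go(s,[.5536,.1727,.2],24.3)
im,c,s=snap("side","d9")
cv2.imwrite("pics/d9z.png",cv2.resize(im[60:300,180:420],None,fx=2.4,fy=2.4))
E
```

```text
t: 14.9
eef_pos: [0.561, -0.1153, 0.0276]
ee_rot: [[0.003, 0.966, -0.26], [0.0, -0.26, -0.966], [-1.0, 0.002, -0.001]]
contact_force: [-2.4, 0.6, 6.6]
opening: 0.0497
t: 15.5
eef_pos: [0.5631, -0.116, 0.2221]
ee_rot: [[0.011, 0.966, -0.26], [-0.001, -0.26, -0.966], [-1.0, 0.011, -0.001]]
contact_force: [0.9, 0.3, -3.1]
opening: 0.0499
[ 0.01085374 -0.00142748 -0.99994008]
shift [ 0.0216 -0.0844 -0.2763] err down deg 0.63
turn about tool x -39.35 j6 0.038
```

View pics/d9z.png

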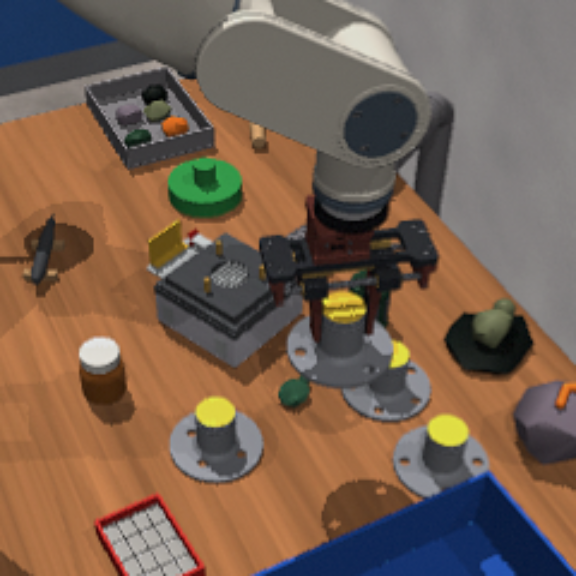

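Flange c is held level (opening 49.9 mm). I carry it over the studs, turning +39.3° about vertical.

```bash
python3 -m jog '[[[-3,0,0],[0,-0.006,-0.02],1],[[-8,0,0],[0,-0.017,-0.055],1],[[-13,0,0],[0,-0.028,-0.09],1],[[-18,0,0],[0,-0.038,-0.125],1],[[-23,0,0],[0,-0.049,-0.16],1],[[-28,0,0],[0,-0.06,-0.195],1],[[-33,0,0],[0,-0.07,-0.23],1],[[-37,0,0],[0,-0.079,-0.26],1],[[-39.3,0,0],[0,-0.0844,-0.276],1],[[-39.3,0,0],[0,-0.0844,-0.276],1]]'
python3 - <<'E'
from h import *
s=r.sense();print(s["opening"]);go(s,[.5534,.1725,.14],24.3)
a=np.radians(24.3);D=np.stack([[0,0,-1],[np.cos(a),np.sin(a),0],np.cross([0,0,-1],[np.cos(a),np.sin(a),0])],1)
print(np.degrees(cv2.Rodrigues(s["ee_rot"].T@D)[0].ravel()))
E
```

```text
t: 16.55
eef_pos: [0.5504, 0.1742, 0.2168]
ee_rot: [[0.003, 0.911, 0.413], [-0.001, 0.413, -0.911], [-1.0, 0.002, 0.002]]
contact_force: [0.6, -0.3, -3.2]
opening: 0.0495
0.04952729786644272
shift [0.0768 0.0019 0.0026] err down deg 0.19
turn about tool x 0.11 j6 -0.138
[ 0.113014    0.13825431 -0.13129498]
```

```bash
python3 -m jog '[[[0,0,0],[0.03,0.002,0.0025],1],[[0,0,0],[0.06,0.002,0.0025],1],[[0,0,0],[0.08,0.002,0.0025],1],[[0,0,0],[0.085,0.002,0.0025],1],[[0,0,0],[0.085,0.002,0.0025],1],[[0,0,0],[0.085,0.002,0.0025],1]]'
python3 - <<'E'
from h import *
im,c,s=snap("scene","s10")
print(s["eef_pos"],s["opening"]);go(s,[.5534,.1725,.102],24.3)
cv2.imwrite("pics/s10z.png",cv2.resize(im[200:300,290:410],None,fx=6,fy=6,interpolation=3))
im,c,s=snap("side","d10")
cv2.imwrite("pics/d10z.png",cv2.resize(im[130:220,225:325],None,fx=6,fy=6,interpolation=3))
E
```

```text
t: 17.15
eef_pos: [0.5541, 0.1722, 0.1325]
ee_rot: [[0.004, 0.911, 0.412], [-0.001, 0.412, -0.911], [-1.0, 0.003, 0.003]]
contact_force: [0.5, -0.0, -2.9]
opening: 0.0495
[0.55409208 0.17218466 0.13248305] 0.049487698322611635
shift [ 0.0305 -0.0006 -0.0007] err down deg 0.24
turn about tool x 0.06 j6 -0.141
```

View pics/s10z.png

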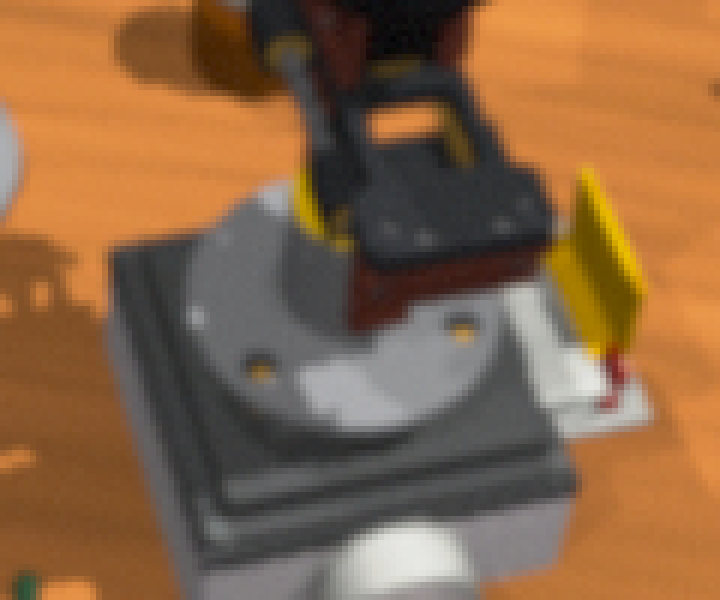

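View pics/d10z.png

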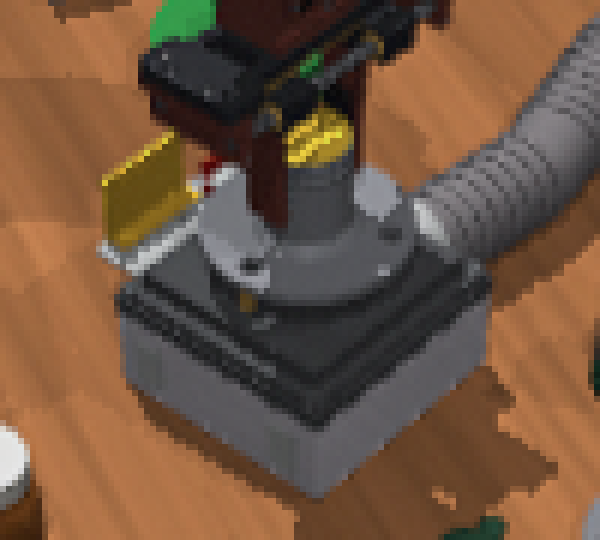

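Both visible holes in the scene crop (260,368) and (462,330) show brass through them, so it's aligned. Lowering gently.

```bash
python3 -m jog '[[[0,0,0],[0.004,-0.0005,-0.0005],1],[[0,0,0],[0.008,-0.0005,-0.0005],1],[[0,0,0],[0.012,-0.0005,-0.0005],1],[[0,0,0],[0.014,-0.0005,-0.0005],1],[[0,0,0],[0.014,-0.0005,-0.0005],1]]'; python3 -m jog '[[[0,0,0],[0.003,0,0],1],[[0,0,0],[0.006,0,0],1],[[0,0,0],[0.008,0,0],1],[[0,0,0],[0.008,0,0],1]]'
```

```text
t: 17.75
eef_pos: [0.5534, 0.1728, 0.1185]
ee_rot: [[0.004, 0.911, 0.413], [-0.001, 0.413, -0.911], [-1.0, 0.003, 0.003]]
contact_force: [-0.2, -0.2, -3.4]
opening: 0.0492
t: 18.15
eef_pos: [0.5532, 0.1727, 0.1101]
ee_rot: [[0.004, 0.911, 0.413], [-0.001, 0.413, -0.911], [-1.0, 0.003, 0.003]]
contact_force: [0.6, -0.8, -3.9]
opening: 0.0495
```

```bash
python3 -m jog '[[[0,0,0],[0.001,0,0],1],[[0,0,0],[0.0015,0,0],1],[[0,0,0],[0.0015,0,0],1]]'
python3 - <<'E'
from h import *
im,c,s=snap("scene","s11")
cv2.imwrite("pics/s11z.png",cv2.resize(im[200:300,290:410],None,fx=6,fy=6,interpolation=3))
E
```

```text
t: 18.45
eef_pos: [0.5535, 0.1727, 0.1096]
ee_rot: [[0.004, 0.911, 0.413], [-0.001, 0.413, -0.911], [-1.0, 0.003, 0.003]]
contact_force: [-1.7, -1.3, 5.0]
opening: 0.0496
```

View pics/s11z.png

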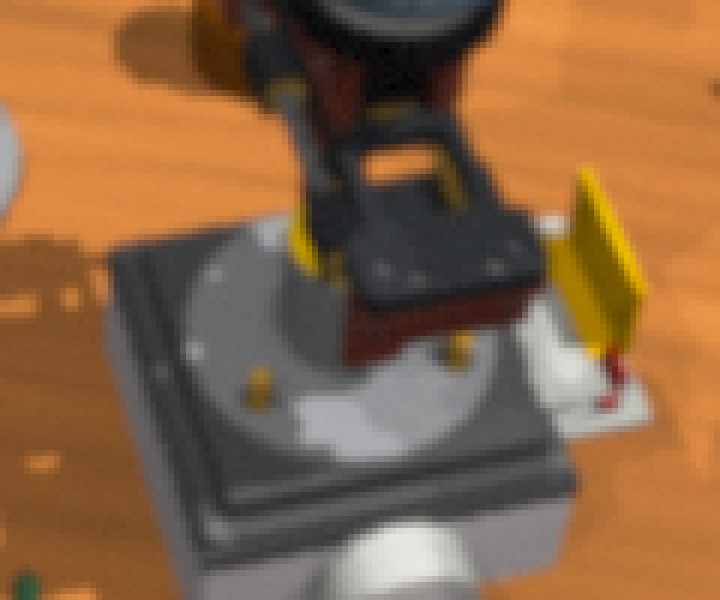

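The flange is flat down at z = 0.1096, exactly where it should be, with the studs through the holes and a reaction of about 8 N. Releasing and rising.

```bash
python3 -m jog '[[[0,0,0],[0,0,0],0.6],[[0,0,0],[0,0,0],0],[[0,0,0],[0,0,0],0],[[0,0,0],[0,0,0],0],[[0,0,0],[-0.02,0,0],0],[[0,0,0],[-0.06,0,0],0],[[0,0,0],[-0.1,0,0],0],[[0,0,0],[-0.13,0,0],0]]'
python3 - <<'E'
from h import *
s=r.sense();go(s,[.5,-.1,.24],-15)
E
```

```text
t: 19.3
eef_pos: [0.5535, 0.173, 0.2421]
ee_rot: [[0.006, 0.911, 0.413], [-0.001, 0.413, -0.911], [-1.0, 0.005, 0.003]]
contact_force: [0.3, -0.6, 0.4]
opening: 0.0879
shift [ 0.0019 -0.1615  0.2265] err down deg 0.35
turn about tool x 39.39 j6 -0.141
```

Run:
```python
from h import *
im,c,s=snap("scene","s12")
for b in blobs(im,[25,180,120],[35,255,255]): print(b[0].round(1),onz(c,b[0],.066).round(4))
go(s,[.441,-.0425,.15],3)
cv2.imwrite("pics/s12z.png",cv2.resize(im[200:300,290:410],None,fx=6,fy=6,interpolation=3))
```

```text
[269.7 210.9] [ 0.4416 -0.0428  0.066 ]
[348.5 238.7] [0.4913 0.169  0.066 ]
[183.6 279.9] [ 0.6886 -0.1867  0.066 ]
[242.8 291.7] [ 0.6897 -0.0438  0.066 ]
shift [ 0.0915 -0.192   0.1495] err down deg 0.35
turn about tool x 21.39 j6 -0.141
```

View pics/s12z.png

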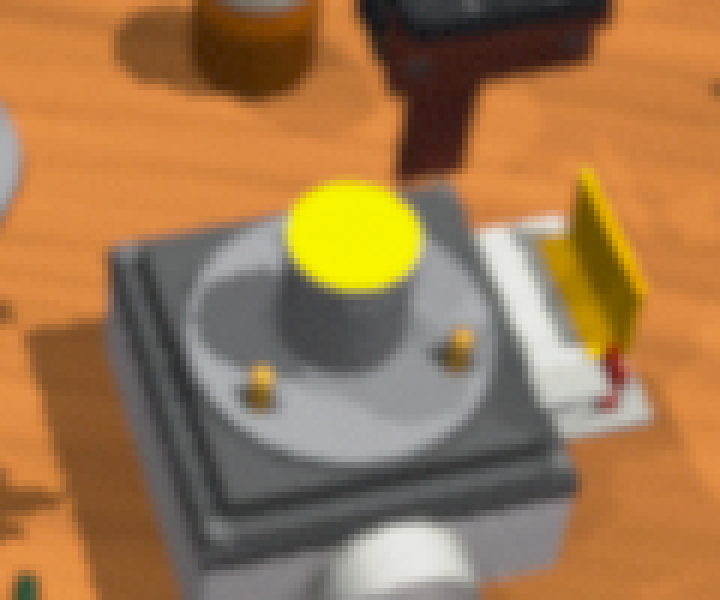

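Flange c is seated with the studs through, and the gate is still shut. Flange b next.

```bash
python3 -m jog '[[[4,0,0],[0,-0.03,0.025],0],[[8,0,0],[0,-0.065,0.05],0],[[12,0,0],[0,-0.1,0.08],0],[[16,0,0],[0,-0.135,0.105],0],[[20,0,0],[0.02,-0.17,0.13],0],[[21.4,0,0],[0.06,-0.192,0.1495],0],[[21.4,0,0],[0.09,-0.192,0.1495],0],[[21.4,0,0],[0.09,-0.192,0.1495],0]]'
python3 - <<'E'
from h import *
s=r.sense();go(s,[.441,-.042,.027],3)
E
```

```text
t: 20.15
eef_pos: [0.441, -0.042, 0.1522]
ee_rot: [[0.006, 0.999, 0.05], [0.002, 0.05, -0.999], [-1.0, 0.006, -0.002]]
contact_force: [0.9, 0.3, 0.2]
opening: 0.0879
shift [ 0.1252 -0.0008  0.0002] err down deg 0.38
turn about tool x -0.12 j6 -0.177
```

```bash
python3 -m jog '[[[0,0,0],[0.03,0,0],0],[[0,0,0],[0.07,0,0],0],[[0,0,0],[0.105,0,0],0],[[0,0,0],[0.125,0,0],0],[[0,0,0],[0.125,0,0],0]]'; python3 -m jog '[[[0,0,0],[0,0,0],1],[[0,0,0],[0,0,0],1],[[0,0,0],[0,0,0],1],[[0,0,0],[0,0,0],1],[[0,0,0],[0,0,0],1],[[0,0,0],[0,0,0],1]]'; python3 -m jog '[[[0,0,0],[-0.02,0,0],1],[[0,0,0],[-0.06,0,0],1],[[0,0,0],[-0.11,0,0],1],[[0,0,0],[-0.16,0,0],1],[[0,0,0],[-0.18,0,0],1]]'
python3 - <<'E'
from h import *
s=r.sense();go(s,[.441,-.3545,.2],3)
E
```

```text
t: 20.65
eef_pos: [0.4415, -0.0412, 0.0261]
ee_rot: [[0.003, 0.999, 0.051], [0.003, 0.051, -0.999], [-1.0, 0.003, -0.002]]
contact_force: [0.4, -0.5, 0.1]
opening: 0.0878
t: 21.25
eef_pos: [0.4413, -0.0412, 0.0266]
ee_rot: [[0.003, 0.999, 0.051], [0.003, 0.051, -0.999], [-1.0, 0.003, -0.002]]
contact_force: [-2.4, 0.4, 8.5]
opening: 0.0494
t: 21.75
eef_pos: [0.4424, -0.0419, 0.2108]
ee_rot: [[0.009, 0.999, 0.051], [0.002, 0.051, -0.999], [-1.0, 0.009, -0.001]]
contact_force: [1.6, 0.3, -3.5]
opening: 0.0498
shift [ 0.0101 -0.0175  0.3121] err down deg 0.53
turn about tool x -0.06 j6 -0.177
```

```bash
python3 -m jog '[[[0,0,0],[0,-0.001,0.02],1],[[0,0,0],[0,-0.003,0.06],1],[[0,0,0],[0,-0.006,0.105],1],[[0,0,0],[0,-0.009,0.15],1],[[0,0,0],[0,-0.012,0.195],1],[[0,0,0],[0,-0.014,0.24],1],[[0,0,0],[0,-0.016,0.28],1],[[0,0,0],[0,-0.0175,0.312],1],[[0,0,0],[0,-0.0175,0.312],1],[[0,0,0],[0,-0.0175,0.312],1]]'
python3 - <<'E'
from h import *
im,c,s=snap("scene","s13");go(s,[.441,-.3545,.039],3)
cv2.imwrite("pics/s13z.png",im[80:330,20:330])
E
```

```text
t: 22.75
eef_pos: [0.4401, -0.3543, 0.2094]
ee_rot: [[0.008, 0.999, 0.05], [0.003, 0.05, -0.999], [-1.0, 0.008, -0.003]]
contact_force: [-0.3, 0.5, -1.7]
opening: 0.0495
shift [ 0.1704 -0.0005  0.0007] err down deg 0.49
turn about tool x -0.16 j6 -0.757
```

View pics/s13z.png

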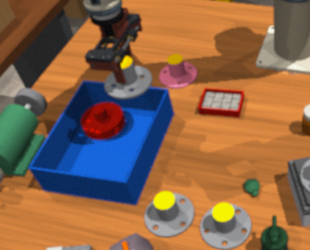

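```bash
python3 -m jog '[[[0,0,0],[0.03,0,0],1],[[0,0,0],[0.07,0,0],1],[[0,0,0],[0.11,0,0],1],[[0,0,0],[0.14,0,0],1],[[0,0,0],[0.16,0,0],1],[[0,0,0],[0.17,0,0],1],[[0,0,0],[0.17,0,0],1]]'; python3 -m jog '[[[0,0,0],[0,0,0],0.5],[[0,0,0],[0,0,0],0],[[0,0,0],[0,0,0],0],[[0,0,0],[0,0,0],0],[[0,0,0],[-0.03,0,0],0],[[0,0,0],[-0.08,0,0],0],[[0,0,0],[-0.13,0,0],0],[[0,0,0],[-0.18,0,0],0]]'
python3 - <<'E'
from h import *
im,c,s=snap("scene","s14");
for b in blobs(im,[25,180,120],[35,255,255]): print(b[0].round(1),onz(c,b[0],.066).round(4))
go(s,[.687,-.1855,.2],-15)
cv2.imwrite("pics/s14z.png",im[80:330,20:330])
E
```

```text
t: 23.5
eef_pos: [0.4453, -0.3542, 0.0421]
ee_rot: [[0.014, 0.999, 0.052], [-0.002, 0.052, -0.999], [-1.0, 0.014, 0.002]]
contact_force: [3.6, -1.6, 12.0]
opening: 0.0495
t: 24.3
eef_pos: [0.442, -0.3533, 0.2235]
ee_rot: [[0.013, 0.999, 0.052], [-0.001, 0.052, -0.999], [-1.0, 0.013, 0.001]]
contact_force: [0.9, -0.6, 0.3]
opening: 0.0875
[348.1 239. ] [0.4923 0.1683 0.066 ]
[183.6 279.9] [ 0.6885 -0.1867  0.066 ]
[242.7 291.7] [ 0.6897 -0.0439  0.066 ]
shift [ 0.0266  0.253  -0.1548] err down deg 0.76
turn about tool x 17.99 j6 -0.757
```

View pics/s14z.png

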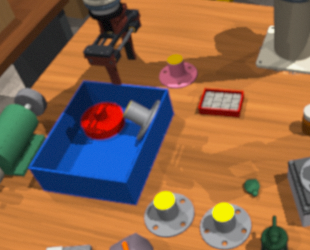

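Run:
```python
from h import *
im=cv2.imread("pics/s14.png");i2,c,s=snap("side","d14")
cv2.imwrite("pics/z14.png",np.hstack([cv2.resize(im[150:290,50:205],(400,400),interpolation=3),cv2.resize(i2[250:410,270:455],(400,400),interpolation=3)]))
```

```text
(no output)
```

View pics/z14.png

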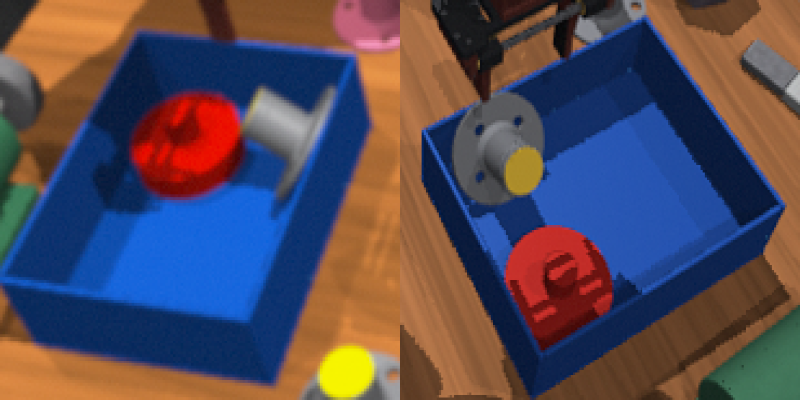

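Flange b tipped onto its edge and leans on the crate's +y wall (inside the crate); it likely touched the -x wall. I get a more exact view of the crate from the wrist.

```bash
python3 -m jog '[[[0,0,-0.8],[-0.05,0.02,0.02],0],[[0,0,-0.8],[-0.1,0.05,0.06],0],[[0,0,-0.8],[-0.13,0.08,0.1],0],[[0,0,-0.8],[-0.13,0.085,0.13],0],[[0,0,-0.8],[-0.13,0.085,0.13],0],[[0,0,-0.8],[-0.13,0.085,0.13],0]]'
python3 - <<'E'
from h import *
im,c,s=snap("wrist","w15")
E
```

```text
t: 25.0
eef_pos: [0.5348, -0.4823, 0.3616]
ee_rot: [[0.01, 0.999, 0.051], [-0.01, 0.051, -0.999], [-1.0, 0.009, 0.011]]
contact_force: [-0.5, 0.3, 0.4]
opening: 0.088
```

View pics/w15.png

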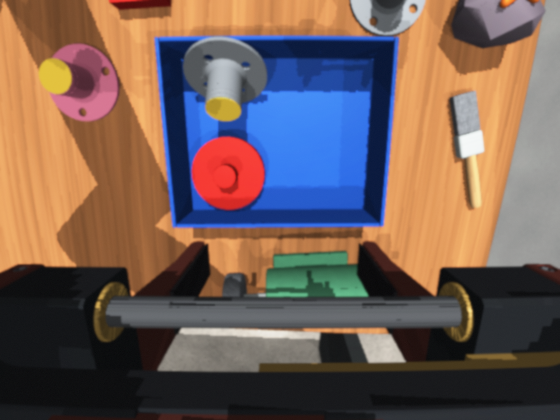

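The wrist view shows the crate rim corners at (156,38), (397,38), (386,225) and (172,227). The cap is at (228,175), tilted a little or flat, and b is leaning at (225,75).

Run:
```python
from h import *
c=cam("wrist");im=cv2.imread("pics/w15.png")
P=np.array([onz(c,q,.1) for q in ((156,38),(397,38),(386,225.5),(172,227))]);print(P.round(4),P.mean(0))
e=lambda i,j:(np.linalg.norm(P[i]-P[j]),np.degrees(np.arctan2(*(P[j]-P[i])[1::-1])))
print(e(0,1),e(3,2),e(3,0),e(2,1))
print("cap",onz(c,(228,175),.036))
print("b spigot end centre z~.05",onz(c,(224,108),.05),"top edge z.11",onz(c,(222,38),.11))
cv2.imwrite("pics/w15z.png",cv2.resize(im[25:235,145:410],None,fx=2.8,fy=2.8,interpolation=3))
```

```text
[[ 0.3625 -0.2931  0.1   ]
 [ 0.675  -0.2769  0.1   ]
 [ 0.6946 -0.5309  0.1   ]
 [ 0.3734 -0.5487  0.1   ]] [ 0.5263541  -0.41240758  0.1       ]
(np.float64(0.3128934430355472), np.float64(2.969810532177221)) (np.float64(0.32167851043983314), np.float64(3.171603493722957)) (np.float64(0.25581219044375947), np.float64(92.4352176429793)) (np.float64(0.25474843382155504), np.float64(94.40855578236295))
cap [ 0.44625757 -0.47528894  0.036     ]
b spigot end centre z~.05 [ 0.44203227 -0.37197787  0.05      ] top edge z.11 [ 0.4501628  -0.29268412  0.11      ]
```

View pics/w15z.png

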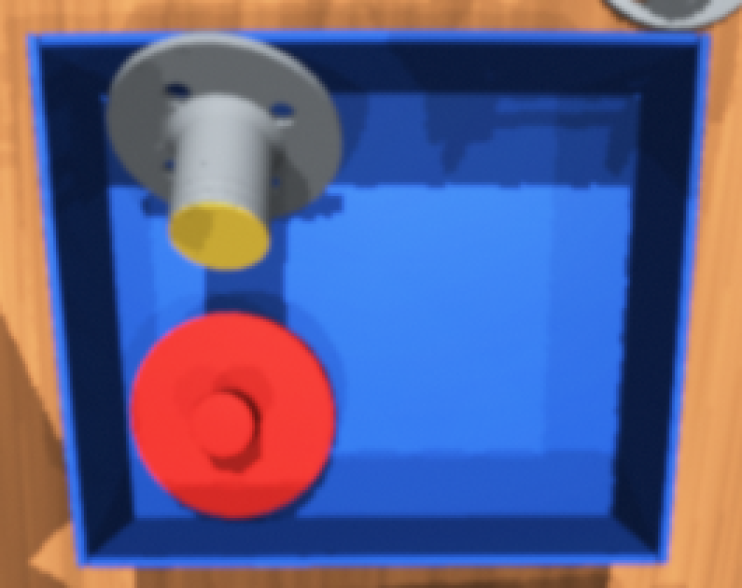

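Crate centre is about (0.5275,-0.411). I'll press b's upper edge gently down with closed fingers so it slides flat while there's room.

Run:
```python
from h import *
s=r.sense();go(s,[.446,-.3055,.15],3)
a=np.radians(3);D=np.stack([[0,0,-1],[np.cos(a),np.sin(a),0],np.cross([0,0,-1],[np.cos(a),np.sin(a),0])],1)
print(np.degrees(cv2.Rodrigues(s["ee_rot"].T@D)[0].ravel()))
```

```text
shift [ 0.2083 -0.0804 -0.1813] err down deg 0.67
turn about tool x -0.06 j6 -0.801
[-0.05982615  0.50376566 -0.44112419]
```

```bash
python3 -m jog '[[[0,0.5,-0.4],[0,-0.03,-0.04],1],[[0,0.5,-0.4],[0.03,-0.05,-0.08],1],[[0,0.5,-0.4],[0.06,-0.07,-0.12],1],[[0,0.5,-0.4],[0.1,-0.08,-0.16],1],[[0,0.5,-0.4],[0.14,-0.0804,-0.1813],1],[[0,0.5,-0.4],[0.18,-0.0804,-0.1813],1],[[0,0.5,-0.4],[0.208,-0.0804,-0.1813],1],[[0,0.5,-0.4],[0.208,-0.0804,-0.1813],1]]'; python3 -m jog '[[[0,0,0],[0.01,0,0],1],[[0,0,0],[0.02,0,0],1],[[0,0,0],[0.03,0,0],1],[[0,0,0],[0.038,0,0],1],[[0,0,0],[0.045,0,0],1]]'; python3 -m jog '[[[0,0,0],[0.005,0,0],1],[[0,0,0],[0.01,0,0],1],[[0,0,0],[0.015,0,0],1]]'
```

```text
t: 25.85
eef_pos: [0.4421, -0.3019, 0.1461]
ee_rot: [[-0.007, 0.999, 0.052], [0.006, 0.052, -0.999], [-1.0, -0.007, -0.006]]
contact_force: [0.4, 0.5, 0.4]
opening: 0.0273
t: 26.35
eef_pos: [0.4431, -0.303, 0.1019]
ee_rot: [[-0.004, 0.999, 0.052], [0.003, 0.052, -0.999], [-1.0, -0.004, -0.003]]
contact_force: [-1.7, -4.1, 18.8]
opening: 0.0006
t: 26.65
eef_pos: [0.4456, -0.3058, 0.089]
ee_rot: [[0.002, 0.999, 0.053], [-0.002, 0.053, -0.999], [-1.0, 0.002, 0.003]]
contact_force: [0.8, -7.3, 7.5]
opening: 0.0004
```

```bash
python3 -m jog '[[[0,0,0],[0.005,0,0],1],[[0,0,0],[0.01,0,0],1],[[0,0,0],[0.015,0,0],1],[[0,0,0],[0.02,0,0],1]]'; python3 -m jog '[[[0,0,0],[0.005,0,0],1],[[0,0,0],[0.01,0,0],1],[[0,0,0],[0.015,0,0],1],[[0,0,0],[0.02,0,0],1]]';  python3 - <<'E'
from h import *
i1,c,s=snap("scene");i2,c,s=snap("side")
cv2.imwrite("pics/z16.png",np.hstack([cv2.resize(i1[150:290,50:205],(400,400),interpolation=3),cv2.resize(i2[250:410,270:455],(400,400),interpolation=3)]))
E
```

```text
t: 27.05
eef_pos: [0.4456, -0.3059, 0.0684]
ee_rot: [[0.002, 0.999, 0.053], [-0.003, 0.053, -0.999], [-1.0, 0.001, 0.003]]
contact_force: [0.2, -1.7, 1.1]
opening: 0.0003
t: 27.45
eef_pos: [0.4456, -0.306, 0.0479]
ee_rot: [[0.001, 0.999, 0.053], [-0.002, 0.053, -0.999], [-1.0, 0.001, 0.003]]
contact_force: [0.8, -1.0, 1.5]
opening: 0.0002
```

View pics/z16.png

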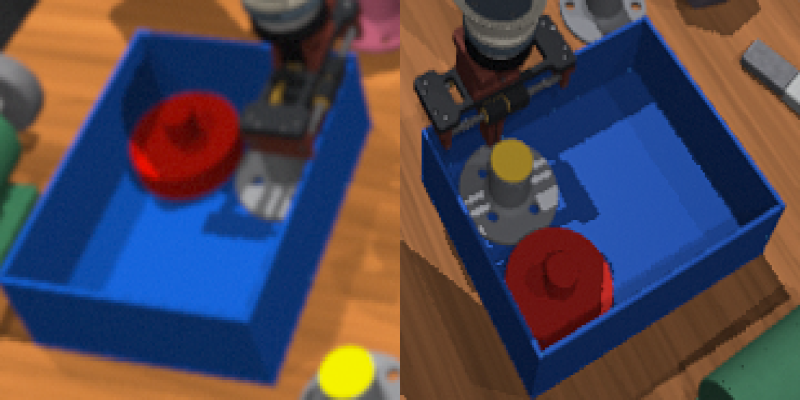

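It's lying nearly flat now. A little further, then up and over to flange a.

```bash
python3 -m jog '[[[0,0,0],[0.006,0,0],1],[[0,0,0],[0.012,0,0],1],[[0,0,0],[0.018,0,0],1]]'; python3 -m jog '[[[0,0,0],[-0.04,0,0],1],[[0,0,0],[-0.09,0,0],1],[[0,0,0],[-0.14,0,0],0.5],[[0,0,0],[-0.18,0,0],0],[[0,0,0],[-0.2,0,0],0]]';  python3 - <<'E'
from h import *
i1,c1,s=snap("scene","s17");i2,c,s=snap("side","d17")
cv2.imwrite("pics/z17.png",np.hstack([cv2.resize(i1[150:290,50:205],(400,400),interpolation=3),cv2.resize(i2[250:410,270:455],(400,400),interpolation=3)]))
for b in blobs(i1,[25,180,120],[35,255,255]): print(b[0].round(1),onz(c1,b[0],.066).round(4))
go(s,[.687,-.185,.2],3)
E
```

```text
t: 27.85
eef_pos: [0.4455, -0.306, 0.0292]
ee_rot: [[0.001, 0.999, 0.053], [-0.002, 0.053, -0.999], [-1.0, 0.001, 0.002]]
contact_force: [-0.3, -1.3, 0.9]
opening: 0.0001
t: 28.35
eef_pos: [0.4463, -0.306, 0.2326]
ee_rot: [[0.005, 0.999, 0.053], [-0.005, 0.053, -0.999], [-1.0, 0.004, 0.005]]
contact_force: [-0.7, 0.7, 0.2]
opening: 0.0214
[157.3 194.6] [ 0.4461 -0.3582  0.066 ]
[348.1 239. ] [0.4923 0.1683 0.066 ]
[183.6 279.9] [ 0.6886 -0.1867  0.066 ]
[242.7 291.8] [ 0.69   -0.0438  0.066 ]
shift [ 0.0353  0.2457 -0.109 ] err down deg 0.53
turn about tool x 0.03 j6 -0.675
```

View pics/z17.png

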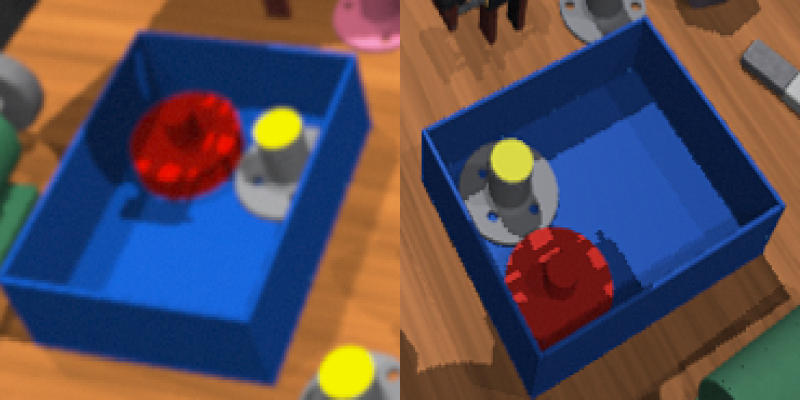

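b now lies flat beside the cap. Next is flange a.

```bash
python3 -m jog '[[[0,0.3,-0.3],[0,0.04,-0.018],0],[[0,0.3,-0.3],[0,0.085,-0.037],0],[[0,0.3,-0.3],[0,0.13,-0.057],0],[[0,0.3,-0.3],[0,0.175,-0.077],0],[[0,0.3,-0.3],[0,0.22,-0.097],0],[[0,0.3,-0.3],[0.03,0.246,-0.109],0],[[0,0.3,-0.3],[0.075,0.246,-0.109],0],[[0,0.3,-0.3],[0.08,0.246,-0.109],0]]'
python3 - <<'E'
from h import *
s=r.sense();go(s,[.687,-.185,.027],3)
E
```

```text
t: 29.25
eef_pos: [0.6826, -0.1825, 0.1439]
ee_rot: [[-0.013, 0.998, 0.054], [0.003, 0.054, -0.999], [-1.0, -0.013, -0.004]]
contact_force: [-0.9, 0.1, -2.1]
opening: 0.0874
shift [0.1168 0.0058 0.0032] err down deg 0.77
turn about tool x 0.12 j6 -0.332
```

```bash
python3 -m jog '[[[0,0.2,0.7],[0.03,0.004,0.003],0],[[0,0.2,0.7],[0.07,0.004,0.003],0],[[0,0.2,0.7],[0.1,0.004,0.003],0],[[0,0.2,0.7],[0.116,0.004,0.003],0],[[0,0.2,0.7],[0.116,0.004,0.003],0]]'; python3 -m jog '[[[0,0,0],[0,0,0],1],[[0,0,0],[0,0,0],1],[[0,0,0],[0,0,0],1],[[0,0,0],[0,0,0],1],[[0,0,0],[0,0,0],1],[[0,0,0],[0,0,0],1]]'; python3 -m jog '[[[0,0,0],[-0.02,0,0],1],[[0,0,0],[-0.06,0,0],1],[[0,0,0],[-0.11,0,0],1],[[0,0,0],[-0.16,0,0],1],[[0,0,0],[-0.18,0,0],1]]'
python3 - <<'E'
from h import *
s=r.sense();
CC=np.array([.5275,-.4115,0]);a=np.radians(3);cx=np.array([np.cos(a),np.sin(a),0]);cyv=np.array([-np.sin(a),np.cos(a),0])
for x,y in ((.085,-.058),(.040,.055)): print(CC+x*cx+y*cyv)
go(s,CC+.085*cx-.058*cyv+[0,0,.21],3)
E
```

```text
t: 29.75
eef_pos: [0.683, -0.1848, 0.0255]
ee_rot: [[-0.006, 0.999, 0.054], [0.009, 0.054, -0.999], [-1.0, -0.005, -0.009]]
contact_force: [-1.2, 1.2, 0.3]
opening: 0.0881
t: 30.35
eef_pos: [0.6841, -0.1849, 0.0265]
ee_rot: [[-0.004, 0.999, 0.054], [0.008, 0.054, -0.999], [-1.0, -0.003, -0.009]]
contact_force: [1.0, -0.5, 4.5]
opening: 0.0494
t: 30.85
eef_pos: [0.6866, -0.1871, 0.2134]
ee_rot: [[0.004, 0.999, 0.054], [0.006, 0.054, -0.999], [-1.0, 0.004, -0.006]]
contact_force: [0.4, 0.1, -2.5]
opening: 0.0493
[ 0.615419   -0.46497196  0.        ]
[ 0.5645667  -0.35448194  0.        ]
shift [ 0.0014 -0.086   0.2737] err down deg 0.41
turn about tool x 0.07 j6 -0.343
```

```bash
python3 -m jog '[[[0,0,0],[0,-0.006,0.02],1],[[0,0,0],[0,-0.018,0.058],1],[[0,0,0],[0,-0.03,0.096],1],[[0,0,0],[0,-0.042,0.134],1],[[0,0,0],[0,-0.054,0.172],1],[[0,0,0],[0,-0.066,0.21],1],[[0,0,0],[0,-0.078,0.248],1],[[0,0,0],[0,-0.086,0.274],1],[[0,0,0],[0,-0.086,0.274],1],[[0,0,0],[0,-0.086,0.274],1]]'
python3 - <<'E'
from h import *
im,c,s=snap("side","d18");print(s["opening"]);go(s,[.6154,-.465,.039],3)
cv2.imwrite("pics/d18z.png",cv2.resize(im[200:420,230:500],None,fx=2,fy=2))
E
```

```text
t: 31.85
eef_pos: [0.6138, -0.4659, 0.2102]
ee_rot: [[0.002, 0.999, 0.052], [0.008, 0.052, -0.999], [-1.0, 0.002, -0.008]]
contact_force: [0.0, 0.6, -3.4]
opening: 0.0494
0.049373336237421774
shift [0.1712 0.0013 0.0005] err down deg 0.47
turn about tool x -0.04 j6 -0.722
```

View pics/d18z.png

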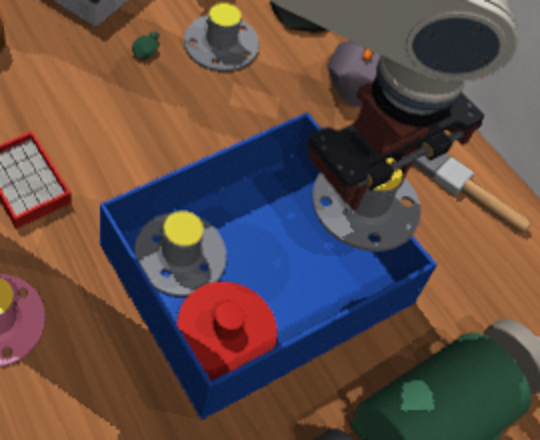

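```bash
python3 -m jog '[[[0,0,0],[0.03,0,0],1],[[0,0,0],[0.07,0,0],1],[[0,0,0],[0.11,0,0],1],[[0,0,0],[0.14,0,0],1],[[0,0,0],[0.16,0,0],1],[[0,0,0],[0.168,0,0],1],[[0,0,0],[0.168,0,0],1]]'; python3 -m jog '[[[0,0,0],[0.003,0,0],1],[[0,0,0],[0.003,0,0],1]]'
```

```text
t: 32.6
eef_pos: [0.6148, -0.4629, 0.0418]
ee_rot: [[0.001, 0.999, 0.054], [0.009, 0.054, -0.999], [-1.0, 0.001, -0.009]]
contact_force: [0.0, -0.3, -3.5]
opening: 0.05
t: 32.8
eef_pos: [0.6156, -0.4633, 0.0404]
ee_rot: [[0.003, 0.999, 0.054], [0.007, 0.054, -0.999], [-1.0, 0.003, -0.007]]
contact_force: [-0.0, 0.0, -3.2]
opening: 0.0496
```

```bash
python3 -m jog '[[[0,0,0],[0.004,0,0],1],[[0,0,0],[0.007,0,0],1],[[0,0,0],[0.008,0,0],1]]'; python3 -m jog '[[[0,0,0],[0,0,0],0.5],[[0,0,0],[0,0,0],0.2],[[0,0,0],[0,0,0],0],[[0,0,0],[0,0,0],0],[[0,0,0],[0,0,0],0],[[0,0,0],[-0.03,0,0],0],[[0,0,0],[-0.08,0,0],0],[[0,0,0],[-0.13,0,0],0],[[0,0,0],[-0.18,0,0],0]]'
python3 - <<'E'
from h import *
i1,c1,s=snap("scene","s19");i2,c,s=snap("side","d19")
cv2.imwrite("pics/z19.png",np.hstack([cv2.resize(i1[150:290,50:205],(400,400),interpolation=3),cv2.resize(i2[250:410,270:455],(400,400),interpolation=3)]))
for b in blobs(i1,[25,180,120],[35,255,255]): print(b[0].round(1),onz(c1,b[0],.066).round(4))
go(s,[.6885,-.042,.2],3)
E
```

```text
t: 33.1
eef_pos: [0.6157, -0.4634, 0.0327]
ee_rot: [[0.003, 0.999, 0.054], [0.007, 0.054, -0.999], [-1.0, 0.003, -0.007]]
contact_force: [-1.8, 1.2, 4.4]
opening: 0.0495
t: 34.0
eef_pos: [0.615, -0.4646, 0.2145]
ee_rot: [[0.003, 0.999, 0.054], [0.007, 0.054, -0.999], [-1.0, 0.003, -0.007]]
contact_force: [-0.2, -0.2, 0.3]
opening: 0.0878
[193.8 136.5] [ 0.1901 -0.3479  0.066 ]
[157.3 194.7] [ 0.4464 -0.3581  0.066 ]
[ 91.4 235.8] [ 0.6159 -0.4689  0.066 ]
[348.1 239.2] [0.493  0.1684 0.066 ]
[242.7 291.8] [ 0.6899 -0.0438  0.066 ]
shift [ 0.0259  0.0924 -0.421 ] err down deg 0.79
turn about tool x 0.09 j6 -0.722
```

View pics/z19.png

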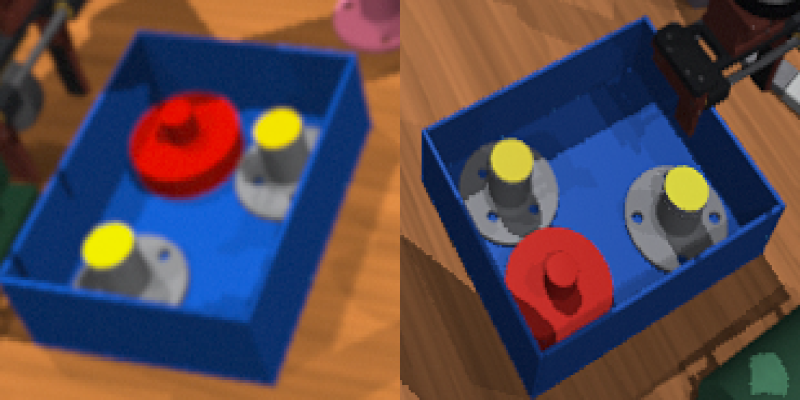

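a lies flat in the crate. Last is d.

```bash
python3 -m jog '[[[0,0,0],[0,0.01,-0.046],0],[[0,0,0],[0,0.02,-0.092],0],[[0,0,0],[0,0.03,-0.138],0],[[0,0,0],[0,0.04,-0.184],0],[[0,0,0],[0,0.05,-0.23],0],[[0,0,0],[0,0.06,-0.276],0],[[0,0,0],[0,0.07,-0.322],0],[[0,0,0],[0,0.08,-0.368],0],[[0,0,0],[0,0.0924,-0.421],0],[[0,0,0],[0,0.0924,-0.421],0]]'
python3 - <<'E'
from h import *
s=r.sense();go(s,[.6885,-.042,.09],3);go(s,[.6885,-.042,.0265],3)
im,c,s=snap("scene")
for b in blobs(im,[25,180,120],[35,255,255]): print(b[0].round(1),onz(c,b[0],.066).round(4))
E
```

```text
t: 35.1
eef_pos: [0.6889, -0.0367, 0.2227]
ee_rot: [[0.015, 0.998, 0.059], [-0.001, 0.059, -0.998], [-1.0, 0.015, 0.001]]
contact_force: [-0.5, -0.3, -0.1]
opening: 0.0878
shift [ 0.1327 -0.0026  0.0051] err down deg 0.85
turn about tool x 0.37 j6 -0.13
shift [ 0.1962 -0.0036  0.005 ] err down deg 0.85
turn about tool x 0.37 j6 -0.13
[ 91.4 235.8] [ 0.6159 -0.4691  0.066 ]
[348.1 239.1] [0.4926 0.1684 0.066 ]
[242.8 291.7] [ 0.6898 -0.0438  0.066 ]
```

```bash
python3 -m jog '[[[0,0,-0.8],[0.03,-0.002,0.005],0],[[0,0,-0.8],[0.07,-0.003,0.005],0],[[0,0,-0.8],[0.11,-0.003,0.005],0],[[0,0,-0.8],[0.15,-0.003,0.005],0],[[0,0,-0.8],[0.185,-0.003,0.005],0],[[0,0,-0.8],[0.196,-0.003,0.005],0],[[0,0,-0.8],[0.196,-0.003,0.005],0]]'; python3 -m jog '[[[0,0,0],[0,0,0],1],[[0,0,0],[0,0,0],1],[[0,0,0],[0,0,0],1],[[0,0,0],[0,0,0],1],[[0,0,0],[0,0,0],1],[[0,0,0],[0,0,0],1]]'; python3 -m jog '[[[0,0,0],[-0.02,0,0],1],[[0,0,0],[-0.06,0,0],1],[[0,0,0],[-0.11,0,0],1],[[0,0,0],[-0.16,0,0],1],[[0,0,0],[-0.19,0,0],1]]'
python3 - <<'E'
from h import *
s=r.sense();go(s,[.5675,-.3505,.21],3)
E
```

```text
t: 35.85
eef_pos: [0.6874, -0.045, 0.0248]
ee_rot: [[-0.003, 0.998, 0.057], [-0.002, 0.057, -0.998], [-1.0, -0.003, 0.002]]
contact_force: [0.4, -0.2, 0.6]
opening: 0.0876
t: 36.45
eef_pos: [0.6877, -0.045, 0.0256]
ee_rot: [[-0.002, 0.998, 0.057], [-0.002, 0.057, -0.998], [-1.0, -0.002, 0.002]]
contact_force: [-2.7, -0.1, 5.0]
opening: 0.0498
t: 36.95
eef_pos: [0.6892, -0.0445, 0.2195]
ee_rot: [[0.002, 0.998, 0.058], [-0.003, 0.058, -0.998], [-1.0, 0.001, 0.003]]
contact_force: [0.9, -0.6, -3.8]
opening: 0.0495
shift [ 0.0101 -0.1391  0.2984] err down deg 0.17
turn about tool x 0.3 j6 -0.137
```

```bash
python3 -m jog '[[[0,0,0],[0,-0.009,0.02],1],[[0,0,0],[0,-0.027,0.058],1],[[0,0,0],[0,-0.045,0.096],1],[[0,0,0],[0,-0.063,0.134],1],[[0,0,0],[0,-0.08,0.172],1],[[0,0,0],[0,-0.098,0.21],1],[[0,0,0],[0,-0.116,0.25],1],[[0,0,0],[0,-0.137,0.299],1],[[0,0,0],[0,-0.137,0.299],1],[[0,0,0],[0,-0.137,0.299],1]]'
python3 - <<'E'
from h import *
im,c,s=snap("scene","s20");print(s["opening"]);go(s,[.5695,-.3515,.034],3)
cv2.imwrite("pics/s20z.png",cv2.resize(im[130:310,30:230],None,fx=3,fy=3))
E
```

```text
t: 37.95
eef_pos: [0.5685, -0.3519, 0.2193]
ee_rot: [[0.001, 0.999, 0.055], [-0.002, 0.055, -0.998], [-1.0, 0.0, 0.002]]
contact_force: [0.8, 1.2, -3.9]
opening: 0.0494
0.049415680108182244
shift [ 0.1853  0.0009 -0.0007] err down deg 0.1
turn about tool x 0.14 j6 -0.626
```

View pics/s20z.png

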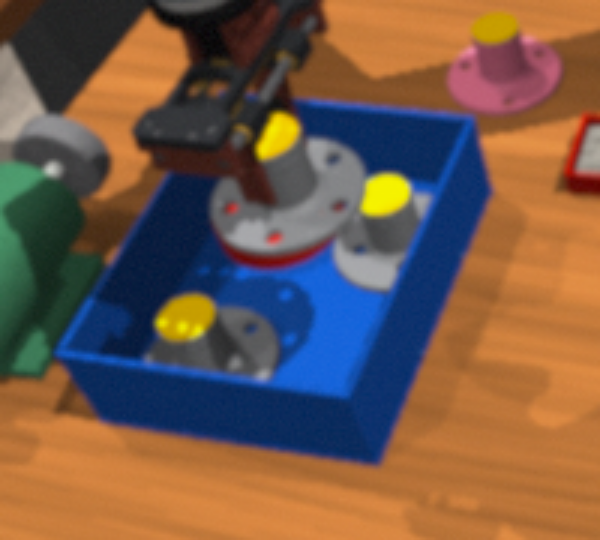

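```bash
python3 -m jog '[[[0,0,0],[0.03,0.001,0],1],[[0,0,0],[0.07,0.001,0],1],[[0,0,0],[0.11,0.001,0],1],[[0,0,0],[0.14,0.001,0],1],[[0,0,0],[0.165,0.001,0],1],[[0,0,0],[0.175,0.001,0],1],[[0,0,0],[0.182,0.001,0],1],[[0,0,0],[0.187,0.001,0],1]]'
```

```text
t: 38.8
eef_pos: [0.5707, -0.35, 0.0325]
ee_rot: [[0.001, 0.998, 0.057], [-0.001, 0.057, -0.998], [-1.0, 0.001, 0.001]]
contact_force: [-0.1, 0.5, -2.8]
opening: 0.0497
```

```bash
python3 -m jog '[[[0,0,0],[0.001,0,0],1],[[0,0,0],[0.001,0,0],0.5],[[0,0,0],[0.001,0,0],0.2],[[0,0,0],[0.001,0,0],0],[[0,0,0],[0.001,0,0],0],[[0,0,0],[0.001,0,0],0],[[0,0,0],[-0.03,0,0],0],[[0,0,0],[-0.08,0,0],0],[[0,0,0],[-0.13,0,0],0],[[0,0,0],[-0.2,0,0],0]]'; python3 -m jog '[[[0,0,0],[-0.05,0,0.02],0],[[0,0,0],[-0.1,-0.03,0.04],0],[[0,0,0],[-0.1,-0.06,0.04],0],[[0,0,0],[-0.1,-0.08,0.04],0]]'
python3 - <<'E'
from h import *
i1,c1,s=snap("scene","s21");i2,c,s=snap("side","d21")
for b in blobs(i1,[25,180,120],[35,255,255]): print(b[0].round(1),onz(c1,b[0],.066).round(4))
cv2.imwrite("pics/z21.png",cv2.resize(i2[90:410,180:470],None,fx=2,fy=1.8))
E
```

```text
t: 39.8
eef_pos: [0.5703, -0.3497, 0.2144]
ee_rot: [[0.0, 0.998, 0.057], [-0.001, 0.057, -0.998], [-1.0, 0.0, 0.001]]
contact_force: [0.7, -0.3, -0.6]
opening: 0.0877
t: 40.2
eef_pos: [0.4918, -0.3958, 0.3181]
ee_rot: [[0.005, 0.998, 0.056], [-0.005, 0.056, -0.998], [-1.0, 0.004, 0.005]]
contact_force: [0.3, -0.8, 0.7]
opening: 0.088
[157.3 194.7] [ 0.4463 -0.3583  0.066 ]
[140.5 229.7] [ 0.5706 -0.3506  0.066 ]
[ 91.4 235.8] [ 0.6159 -0.4689  0.066 ]
[348.1 239. ] [0.4923 0.1682 0.066 ]
```

View pics/s21.png

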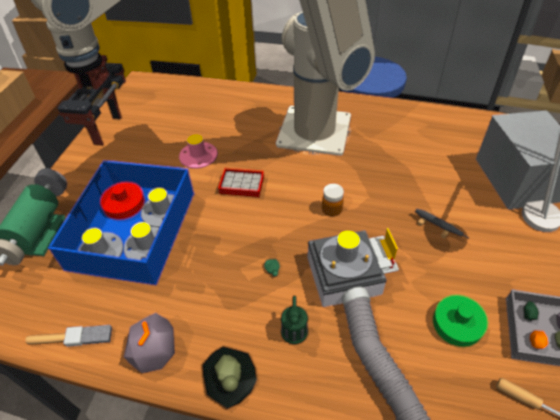

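View pics/z21.png

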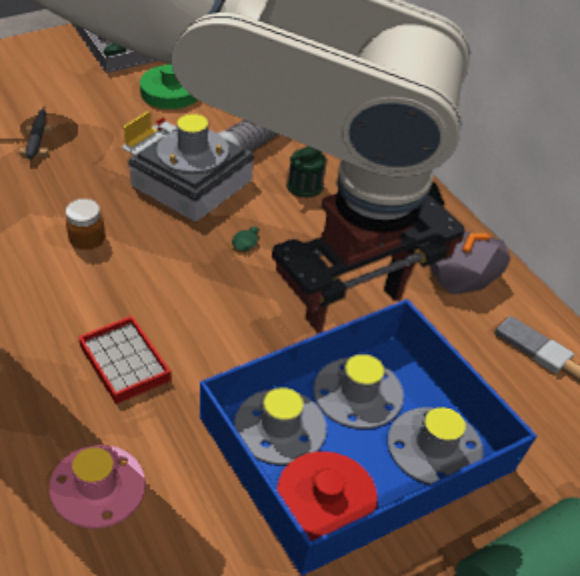

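Everything is in place. A final check on the catch: I compare the nose pixel in the scene pictures before, during and after the push.

Run:
```python
from h import *
o=[]
for n in ("scene0","s2","s3","s21"):
    im=cv2.imread(f"pics/{n}.png");sub=im[240:285,375:410]
    for lo,hi in (([0,120,40],[8,255,255]),([170,120,40],[180,255,255])):
        for b in blobs(sub,lo,hi,4): print(n,(b[0]+[375,240]).round(2),b[1],b[2])
    o.append(cv2.resize(im[235:285,370:410],(320,400),interpolation=3))
cv2.imwrite("pics/catch.png",cv2.resize(np.hstack(o),(800,250)))
i,c,s=snap("side");o=[cv2.resize(cv2.imread("pics/side0.png")[135:175,220:280],(390,260),interpolation=3),cv2.resize(i[135:175,220:280],(390,260),interpolation=3)]
cv2.imwrite("pics/catch2.png",np.hstack(o))
```

```text
scene0 [392. 261.] 11 [16 19  3  5]
s2 [398.56 243.  ] 9 [22  0  4  7]
s2 [404.79 249.31] 39 [27  5  8  8]
s2 [391.67 261.42] 12 [15 19  4  6]
s3 [392.06 261.35] 17 [15 19  5  6]
s21 [392.23 260.92] 13 [16 19  4  5]
```

View pics/catch.png

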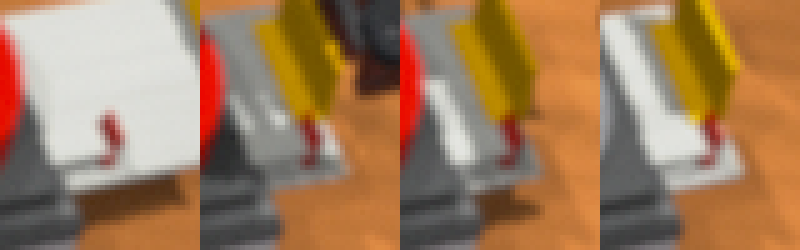

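View pics/catch2.png

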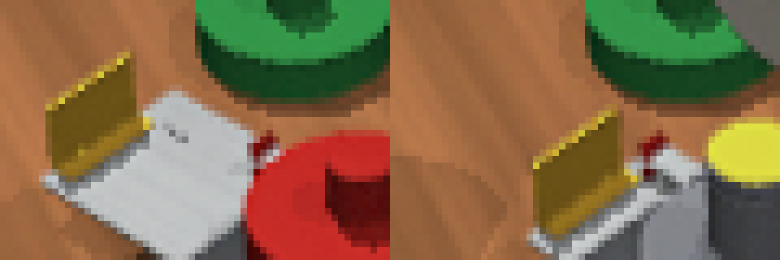

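The nose is back at its rest pixel (392,261), the same as at the start. In the side view the blade's tooth mark, outside the nose at first, is now on the port side of it, so the catch has clicked. Handing in.

Run:
```python
from h import *
s=r.sense();print(s["t"],s["contact_force"]);print(r.sign_off())
```

```text
40.35 [-0.02553799 -0.22320018  0.61814273]
the job is handed in; nothing more can be done
None
```

The port is ready for its new hose, and I handed the job in after about 40 s of the 210 s allowed. No verdict was reported.

1. **Gate:** I pushed it shut first, against a hard stop at over 60 N wrist force. The catch nose is back at its rest position, with the blade's tooth on the port side of it.
2. **Cap:** I then lifted the red cap off and set it in the blue crate.
3. **Flange:** The port has the three-stud plate, so I fitted flange_c. It sits flat on the plate at the expected height, with two studs seen through its holes.
4. **Other flanges:** flange_a, flange_b and flange_d are in the crate with the cap. There was no flange_e.

- **Gate travel reading:** the cameras gave about 72–73 mm of travel, slightly below the 74.5 mm catch point but within measuring error. The hard stop and the nose and tooth positions agree that it is shut.
- **flange_b:** it tipped onto its edge when I released it in the crate, so I pressed it flat with the closed fingers.

The last pictures show the cap and three flanges inside the crate. The bird and turtle were where they stood at the start, the pink and green look-alikes were left alone, and the gripper was touching nothing.

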